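Unlock, eject and relock a child-safe dishwasher-tablet dispenser

ROBOT

A 6-joint arm with a two-finger parallel gripper is mounted at the origin on a cart in front of the work surface, level with it; the furniture and walls round the work are solid. World frame = base frame: x ahead of the robot, y to its left, z up, the work surface at z = 0. Lengths are in m, angles in degrees, forces in N, time in s.
With the tool pointing down it reaches from about 0.35 to 0.875 m from the base axis. Payload 4.2 kg.
Tool frame: the origin (TCP) lies on the centre line of the jaws, within the pads' length; the fingertips stand 19 mm ahead of it and the grasp point (between the pads) is the TCP; x points along the fingers, y is the direction in which the jaws open and shut, and the axes are right-handed (so a half turn about x gives the same grasp; the last joint's range is limited). The gripper opens to 87 mm and grips with 3 to 60 N. Pads are 19 mm wide; open, the fingers measure 117 mm over their backs; the gripper's body (75 mm by 190 mm) begins 51 mm behind the grasp point.
Start: joints at [79.79, 22.042, 0.453, 0, -68.411, -14.817], TCP at [0.264, 0.566, 0.242] pointing down, gripper open.
Joint ranges: [-179.83, 179.83], [-69.29, 118.12], [-61.27, 80.66], [-181.25, 117.63], [-171.15, -9.14], [-177.46, 177.46]. Speed limits (degrees/s): [159.86, 159.86, 180, 180, 180, 180].

INTERFACE

Orientations are given as a 3x3 rotation matrix whose columns are the frame's x, y, z axes.
In Python, from station import r, viewer, job, spotter gives the robot as it stands.
- The arm moves only by the tool play_rows, never from a script. Its argument "commands" is a list of rows, each an object of numbers: "fingers": the gripper command: -1 is fully open, 1 is shut, values between are in proportion; "tx", "ty", "tz": the shift along the tool's x, y, z normalised to -1 to 1, where 1 is 750 mm; "ax", "ay", "az": the turn, a rotation vector about the tool's x, y, z normalised to -1 to 1, where 1 is pi rad. In form: [{"fingers": .., "tx": .., "ty": .., "tz": .., "ax": .., "ay": .., "az": ..}, ...]. A call has 1 to 5 rows; each row is the pose to reach, as a shift and turn from the pose commanded when the call began, along the tool's axes at that moment, turning the shorter way round; what a row does not reach only later rows make up. A row lasts 1/12 s, in which the tool goes at most 41.7 mm and 7.16 degrees, less where a joint would pass 70% of its speed; a pose out of reach is approached as far as the arm can. A call with a number of a shift or a turn outside -1 to 1 is refused whole. A call with a gripper value outside its range is refused whole. The fingers move at their own pace and stop on an object; the grip force is fixed at half the most. Time passes only in rows, so rows that repeat a pose let the fingers close. It gives the time, the measured TCP pose, the force and the opening at its end, in the units of the state.
- r.sense(): the state, without advancing time (a new reading comes with each control period).
- viewer.capture(name): name is "scene" or "top" or "wrist"; returns a dict with "image" (384x512x3 uint8, red, green, blue), "fx", "fy", "cx", "cy" (pixels), "dist" ([k1, k2, p1, p2, k3] as OpenCV has them; the pictures are not rectified), "R" (3x3) and "t" (3): a world point X has camera coordinates R X + t; the wrist camera has in their place "mount" (4x4, takes a point from camera to tool coordinates, whose origin is the TCP and whose axes are the tool frame's). Camera axes: x right, y down, z forward; pixel columns grow to the right and rows downward; lengths in m; the calibration is good to about 2 mm. A picture is of the moment at which its call begins: read the wrist's pose just before it. There is no depth.
- job.finish_job(): hands the job in, once; it reports no verdict.
Trained networks look in a picture, given as the dict that the camera call returned (one of the last four; its "shot" number tells which), for a name from the list of things; names that differ only in an ending like _2 or _b are one class to them, and where a whole thing is asked for, a point or a joint stands for the part that bears it (a point fixed in the world has none). Each returns a list of dicts, best first, with "score" (0 to 1); they miss things now and then, are a little off and sometimes report something else, mostly with a low value. They report only what shows in the picture. A call takes as long as a camera call.
- spotter.find_in(name, picture): "uv" ([column, row] in pixels, amid what is visible of it).
- spotter.silhouettes(name, picture): "region" (384x512 bool, what is visible of it) and "uv" ([column, row] in pixels, amid what is visible of it).
The state is a dict: "time_s": time; "joints": joint angles; "joint_velocities": joint speeds; "effort": joint torques, N m; "tcp_pos": TCP position; "ee_rot": TCP orientation; "wrist_force": force on the tool from outside, world axes, zero at the start; "moment": the same for the moment, N m; "gripper_width": opening from 0.0 (shut) to 1.0 (fully open).
Only numpy, scipy, OpenCV 4.12 (cv2) and the standard library are available. Lean on these libraries where they do the work, as an engineer would, in place of code of your own. Each camera call takes 0.05 s, during which the arm holds its last target. There are 200 camera calls.

TASK

Turn the dispenser's blue knob, on its sloping spindle, until the red sprung plunger drops fully home, then press the orange ejector slide all the way to the front so that the tablet falls into the tray. Let the slide spring back, and turn the knob on until the plunger is pushed out again, so that the dispenser is locked. Leave the tablet in the tray and do not disturb the cup, the spice jar and the mug standing round it.

Things in the scene. Friction and masses are not known exactly. Their poses are not given: they have to be found in the camera images.
- dispenser: White tablet dispenser, fixed to the worktop, 185 x 222 mm, up to 135 mm high. Origin on the worktop under the middle of its sloping deck; x points to its back, y to its left side (with slide and tray), z up. The base plate reaches from x -125 to +60 mm and y -74 to +148 mm.
- knob_grip (a point): Point on the axis of the blue ribbed knob (33 mm diameter, 40 mm long) at the height to grip; its z axis is the spindle's axis, leaning 30 degrees from vertical to the dispenser's front; y is the dispenser's y (axes do not turn with the knob). The knob reaches from 25 mm below to 15 mm above this point along z; the bridge bar (108 mm in x, 20 in y) and its bush lie 33 mm below and deeper.
- cam (a point): Middle of the cam on the spindle, under a blue guard disc. The spindle turns endlessly either way. Five lobes 65 degrees apart leave one single wide gap of 100 degrees. Nothing shows the angle: the gap starts 1.3 to 3.5 rad short of the plunger, turning counter-clockwise seen from the knob's top. Takes up to 0.25 N m; let go on a lobe it springs into a dip, forward or back. To lock, turn 1.1 rad or more out of the gap, past its lobe.
- plunger (a joint): Sprung red plunger with a red flag, sliding along the dispenser's y against the cam (4 to 7 N). 0 m: fully home in the wide gap, unlocked; nearly so (below 0.0025 m) over 0.26 rad of knob angle. About 0.006 m in the ordinary dips and 0.012 m on a lobe (locked): its tail then stands in the path of the ejector slide, which stops after 2 to 4 mm. It grows to +y.
- ejector (a joint): Orange ejector slide: 0 m at rest (sprung back), 0.044 m pushed fully to the dispenser's front (-x). Spring and friction 3 to 7 N. It springs back when let go.
- tab_back (a point): Middle of the back face of the orange thumb tab on the ejector slide (moves with it; axes as the dispenser). The tab is 8 mm thick (from here to -x), 26 mm wide in y; top 13 mm above, foot on the slide's 42 mm wide body 17 mm below this point. That body ends 4 mm behind; beyond it nothing stands higher than 30 mm below this point. 112 mm to the +y side of the spindle.
- tablet: Dishwasher tablet, white below and blue above with a red bead, 36 x 26 x 15 mm, 30 g; origin in the centre of its underside. At the start it lies in the roofed pocket in front of the slide, 40 mm above the worktop; the slide pushes it over the front edge.
- tray_in (a point): Centre of the floor of the white delivery tray at the dispenser's front left; floor 8 mm above the worktop, inside 62 mm in x and 56 mm in y, walls 20 mm high; axes as the dispenser.
- cup: Loose blue-grey cup, 66 mm diameter, 76 mm high, right of the dispenser; origin in the centre of its underside. A bystander.
- spice_jar: Loose spice jar with a yellow lid, 43 mm diameter, 102 mm high, behind the dispenser; origin in the centre of its underside. A bystander.
- white_mug: Loose white mug, 86 x 103 mm, 94 mm high, left of the dispenser; origin in the centre of its underside. A bystander.

How it is judged:
By the outcome, as a careful person would: the job done as asked, in the order asked, and still so for the second after the job is handed in, with the robot touching nothing.
It also fails if it takes over 72 s, if anything falls off the work surface, if the arm or the gripper's body presses on something with over 40 N, if the wrist force passes 120 N, or if a joint passes its speed limit or range.

## Working session

There is one attempt and no reset: what is moved stays moved. The work goes in short steps, Python scripts to look and compute and a tool call to move; the robot and the scene stay as the last step left them, time stands still between calls to the robot, and variables do not carry over. Pictures are saved under pics/ and viewed, about 8 in all and at most 12, crops included, and the job is handed in when it is done.

Besides the shell and the picture viewer there is one more tool, called after "Request:" by a JSON object that holds its "api" and its "payload". play_rows: Moves the arm, as the interface text tells. Its arguments: {"type":"object","properties":{"commands":{"type":"array"}},"required":["commands"]}

```bash
ls; mkdir -p pics; python3 - <<'E'
from station import r, viewer, job, spotter
import cv2, numpy as np
print(r.sense())
ims=[]
for n in ("scene","top"):
    p=viewer.capture(n); ims.append(p["image"])
    print(n,p["fx"],p["fy"],p["cx"],p["cy"],p["dist"],np.round(p["R"],3).tolist(),np.round(p["t"],3))
    for o in ("dispenser","knob_grip","plunger","tab_back","ejector","tablet","cup","spice_jar","white_mug"):
        d=spotter.find_in(o,p); print(o,[(np.round(x["uv"],1).tolist(),round(x["score"],2)) for x in d[:2]])
    cv2.imwrite(f"pics/{n}0.png",cv2.resize(p["image"][:,:,::-1],(800,600),interpolation=cv2.INTER_CUBIC))
E
```

```text
pics
{'time_s': 0.0, 'joints': array([ 7.97901761e+01,  2.20923196e+01,  3.78822901e-01, -2.83172710e-02,
       -6.84099367e+01, -1.48155600e+01]), 'joint_velocities': array([ 0.06956593,  0.05379804,  0.09088245,  0.1457362 ,  0.0460105 ,
       -0.04524468]), 'effort': array([-6.54142877e-04, -3.90658021e+01,  1.87407339e+01,  4.21994805e+00,
        1.10801059e-02, -1.87038922e-04]), 'tcp_pos': array([0.26414428, 0.56582095, 0.24043833]), 'ee_rot': array([[-8.34130633e-04, -4.23184055e-01, -9.06043354e-01],
       [-2.03870609e-03, -9.06041067e-01,  4.23184863e-01],
       [-9.99997574e-01,  2.20014757e-03, -1.06991302e-04]]), 'wrist_force': array([ 0.62509163,  0.14126966, -0.31532005]), 'moment': array([ 0.0257526 ,  0.00526048, -0.0157246 ]), 'gripper_width': 1.0027605552139607}
scene 381.45183260173036 381.45183260173036 263.7083422612727 194.18616785854118 [-0.01934172  0.          0.          0.          0.        ] [[0.892, -0.452, 0.009], [-0.211, -0.433, -0.876], [0.4, 0.78, -0.482]] [-0.517  0.246  0.621]
dispenser [([258.7, 222.7], 0.59)]
knob_grip [([270.2, 211.2], 0.61)]
plunger []
tab_back [([234.6, 175.2], 0.34)]
ejector [([263.0, 179.5], 0.59)]
tablet []
cup [([286.7, 267.5], 0.86), ([263.0, 179.7], 0.48)]
spice_jar [([309.0, 193.6], 0.91)]
white_mug [([235.4, 173.9], 0.75)]
top 390.65255814299866 390.65255814299866 259.804433703053 191.28807029830543 [-0.03601489  0.          0.          0.          0.        ] [[0.012, -0.999, -0.034], [-0.981, -0.005, -0.193], [0.193, 0.035, -0.981]] [0.047 0.641 0.841]
dispenser [([246.8, 210.3], 0.83)]
knob_grip [([255.7, 194.9], 0.83), ([242.7, 148.2], 0.73)]
plunger [([225.4, 194.2], 0.63)]
tab_back [([215.0, 186.1], 0.47)]
ejector [([218.8, 181.8], 0.76)]
tablet []
cup [([331.6, 221.9], 0.79), ([256.3, 194.5], 0.17)]
spice_jar [([244.8, 149.5], 0.56)]
white_mug [([163.4, 190.9], 0.87), ([247.6, 210.3], 0.32)]
```

```bash
python3 - <<'E'
import cv2,numpy as np
a=cv2.imread("pics/scene0.png");b=cv2.imread("pics/top0.png")
# crop regions at 1.5625 scale
def c(i,u0,v0,u1,v1):
    s=1.5625; k=i[int(v0*s):int(v1*s),int(u0*s):int(u1*s)]; return cv2.resize(k,(400,400*(v1-v0)//(u1-u0)),interpolation=cv2.INTER_CUBIC)
A=c(a,190,110,340,310);B=c(b,120,100,360,280)
B=cv2.resize(B,(400,300)); A=cv2.resize(A,(400,533))
o=np.zeros((533,800,3),np.uint8);o[:533,:400]=A;o[:300,400:]=B
cv2.imwrite("pics/both0.png",o)
E
```

```text
(no output)
```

View pics/both0.png

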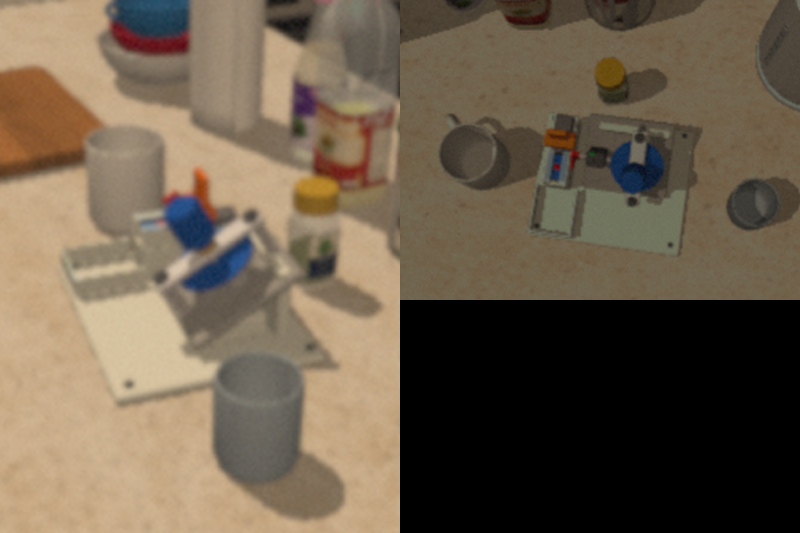

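View pics/top0.png

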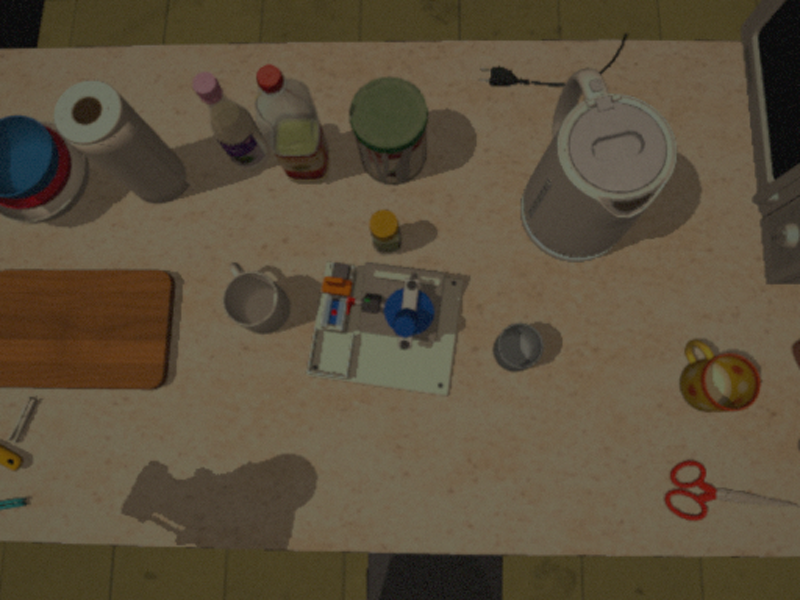

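```bash
cat > h.py <<'E'
import numpy as np, cv2
from scipy.optimize import least_squares
def cam(p,s=None):
    K=np.array([[p["fx"],0,p["cx"]],[0,p["fy"],p["cy"]],[0,0,1]])
    if "mount" in p:
        M=np.array(p["mount"]);T=np.eye(4);T[:3,:3]=s["ee_rot"];T[:3,3]=s["tcp_pos"]
        W=np.linalg.inv(T@M);return K,np.array(p["dist"]),W[:3,:3],W[:3,3]
    return K,np.array(p["dist"]),np.array(p["R"]),np.array(p["t"])
def proj(c,X):
    K,d,R,t=c; return cv2.projectPoints(np.float64(X).reshape(-1,3),cv2.Rodrigues(R)[0],t,K,d)[0].reshape(-1,2)
def ray(c,uv):
    K,d,R,t=c; q=cv2.undistortPoints(np.float64(uv).reshape(-1,1,2),K,d).reshape(-1,2)
    v=np.c_[q,np.ones(len(q))]@R; return -R.T@t, v
def plane(c,uv,z):
    o,v=ray(c,uv); return o+v*((z-o[2])/v[:,2])[:,None]
def tri(cs,uvs):
    A=[];b=[]
    for c,uv in zip(cs,uvs):
        o,v=ray(c,uv);v=v[0]/np.linalg.norm(v[0]);P=np.eye(3)-np.outer(v,v);A.append(P);b.append(P@o)
    x=np.linalg.lstsq(np.vstack(A),np.hstack(b),rcond=None)[0]
    return x,[np.round(proj(c,x)[0]-uv,1) for c,uv in zip(cs,uvs)]
def yawR(a): return np.array([[np.cos(a),-np.sin(a),0],[np.sin(a),np.cos(a),0],[0,0,1]])
E
python3 - <<'E'
from station import viewer
from h import *
S=viewer.capture("scene");T=viewer.capture("top");s,t=cam(S),cam(T)
uv=np.array([[310,376],[447,394],[463,272],[325,262]])/1.5625
W=plane(t,uv,0.006);print(W.round(3))
D=np.array([[-.125,.148],[-.125,-.074],[.06,-.074],[.06,.148]])
f=lambda q:((D@yawR(q[2])[:2,:2].T+q[:2])-W[:,:2]).ravel()
q=least_squares(f,[.6,0,0]).x;print(q,f(q).round(4))
sc=lambda x,y:np.array([190+x*.375,110+y*.375])
tp=lambda x,y:np.array([x,y])/1.5625
for n,a,b in [("knob top",sc(183,208),tp(407,323)),("spice",sc(317,185),tp(384,220)),("tabtop",sc(201,175),tp(337,282))]: print(n,*tri([s,t],[a,b]))
for o in ("cup","white_mug"): pass
print("ground cup,mug",plane(t,[[518/1.5625,340/1.5625],[255/1.5625,295/1.5625]],.08).round(3))
E
```

```text
[[ 0.529  0.202  0.006]
 [ 0.504 -0.01   0.006]
 [ 0.696 -0.036  0.006]
 [ 0.712  0.185  0.006]]
[ 0.63877537  0.04529032 -0.1015272 ] [ 0.0002  0.0033  0.0029 -0.0056 -0.0049  0.0011  0.0019  0.0011]
knob top [0.59233722 0.04897593 0.12938079] [array([ 0.9, -0.1]), array([-0.4,  0.9])]
spice [0.74854345 0.08559938 0.10009959] [array([ 0.9, -0.2]), array([-0.4,  0.9])]
tabtop [0.65803654 0.15012133 0.10059204] [array([-0.2,  0. ]), array([ 0.1, -0.3])]
ground cup,mug [[ 0.578 -0.109  0.08 ]
 [ 0.642  0.274  0.08 ]]
```

```bash
cat >> h.py <<'E'
from scipy.spatial.transform import Rotation as Ro
def rel(p0,R0,p1,R1):
    d=np.asarray(R0).T@(np.asarray(p1)-p0)/.75; w=Ro.from_matrix(np.asarray(R0).T@R1).as_rotvec()/np.pi
    return dict(zip(["tx","ty","tz","ax","ay","az"],np.r_[d,w].round(4).tolist()))
def orient(az,tilt,yaw):
    "tool x tilted forward (disp x, at yaw) by tilt from down; jaw y at azimuth az when untilted. degrees"
    a=np.radians(az); Rd=np.c_[[0,0,-1.],[np.cos(a),np.sin(a),0],[np.sin(a),-np.cos(a),0]]
    k=yawR(np.radians(yaw))@np.array([0,1.,0]); return Ro.from_rotvec(-np.radians(tilt)*k).as_matrix()@Rd
Q=[.6388,.0453,-.1015]
def d2w(x,q=None):
    q=q or Q; return yawR(q[2])@np.array(x)+[q[0],q[1],0]
E
python3 - <<'E'
from h import *
from station import r,viewer
s=r.sense();p0=np.array([.264,.566,.242]);R0=orient(245,0,0);yd=np.degrees(Q[2])
print(s["ee_rot"].round(2),R0.round(2),orient(84.2,30,yd).round(3))
p1=d2w([-.089,0,.22])
print(p1)
p,R=p0,R0
for k in range(1,6):
    f=k/5;pn=p0+(p1-p0)*f;Rn=orient(245-160.8*f,30*f,yd);print(rel(p,R,pn,Rn));p,R=pn,Rn
w=viewer.capture("wrist");print(np.round(w["mount"],3),w["fx"])
E
```

```text
[[ 0.   -0.42 -0.91]
 [-0.   -0.91  0.42]
 [-1.    0.   -0.  ]] [[ 0.   -0.42 -0.91]
 [ 0.   -0.91  0.42]
 [-1.    0.    0.  ]] [[ 0.497  0.101  0.862]
 [-0.051  0.995 -0.087]
 [-0.866 -0.     0.5  ]]
[0.55025806 0.054318   0.22      ]
{'tx': 0.0059, 'ty': 0.0914, 'tz': -0.1268, 'ax': 0.1785, 'ay': 0.0276, 'az': -0.0195}
{'tx': 0.0152, 'ty': 0.0107, 'tz': -0.1553, 'ax': 0.1785, 'ay': 0.013, 'az': -0.0312}
{'tx': 0.0244, 'ty': -0.0715, 'tz': -0.137, 'ax': 0.1785, 'ay': -0.0056, 'az': -0.0333}
{'tx': 0.0333, 'ty': -0.1308, 'tz': -0.0792, 'ax': 0.1785, 'ay': -0.0225, 'az': -0.0252}
{'tx': 0.0419, 'ty': -0.1508, 'tz': -0.0008, 'ax': 0.1785, 'ay': -0.0325, 'az': -0.0094}
[[ 0.    -0.298  0.955 -0.142]
 [ 1.    -0.    -0.     0.   ]
 [ 0.     0.955  0.298 -0.082]
 [ 0.     0.     0.     1.   ]] 282.7174838538577
```

Request:
{"api": "play_rows", "payload": {"commands": [{"fingers": -1, "tx": 0.0059, "ty": 0.0914, "tz": -0.1268, "ax": 0.1785, "ay": 0.0276, "az": -0.0195}, {"fingers": -1, "tx": 0.0059, "ty": 0.0914, "tz": -0.1268, "ax": 0.1785, "ay": 0.0276, "az": -0.0195}, {"fingers": -1, "tx": 0.0059, "ty": 0.0914, "tz": -0.1268, "ax": 0.1785, "ay": 0.0276, "az": -0.0195}, {"fingers": -1, "tx": 0.0059, "ty": 0.0914, "tz": -0.1268, "ax": 0.1785, "ay": 0.0276, "az": -0.0195}, {"fingers": -1, "tx": 0.0059, "ty": 0.0914, "tz": -0.1268, "ax": 0.1785, "ay": 0.0276, "az": -0.0195}]}}

```text
time_s: 1.57
tcp_pos: [0.3223, 0.462, 0.2376]
ee_rot: [[0.105, -0.84, -0.532], [-0.011, -0.536, 0.844], [-0.994, -0.083, -0.066]]
wrist_force: [-0.4, 0.5, 0.2]
gripper_width: 0.997
```

Request:
{"api": "play_rows", "payload": {"commands": [{"fingers": -1, "tx": 0.0152, "ty": 0.0107, "tz": -0.1553, "ax": 0.1785, "ay": 0.013, "az": -0.0312}, {"fingers": -1, "tx": 0.0152, "ty": 0.0107, "tz": -0.1553, "ax": 0.1785, "ay": 0.013, "az": -0.0312}, {"fingers": -1, "tx": 0.0152, "ty": 0.0107, "tz": -0.1553, "ax": 0.1785, "ay": 0.013, "az": -0.0312}, {"fingers": -1, "tx": 0.0152, "ty": 0.0107, "tz": -0.1553, "ax": 0.1785, "ay": 0.013, "az": -0.0312}, {"fingers": -1, "tx": 0.0152, "ty": 0.0107, "tz": -0.1553, "ax": 0.1785, "ay": 0.013, "az": -0.0312}]}}

```text
time_s: 1.98
tcp_pos: [0.3793, 0.3595, 0.233]
ee_rot: [[0.208, -0.978, -0.001], [-0.022, -0.006, 1.0], [-0.978, -0.208, -0.023]]
wrist_force: [0.7, 0.1, 0.1]
gripper_width: 1.002
```

Request:
{"api": "play_rows", "payload": {"commands": [{"fingers": -1, "tx": 0.0244, "ty": -0.0715, "tz": -0.137, "ax": 0.1785, "ay": -0.0056, "az": -0.0333}, {"fingers": -1, "tx": 0.0244, "ty": -0.0715, "tz": -0.137, "ax": 0.1785, "ay": -0.0056, "az": -0.0333}, {"fingers": -1, "tx": 0.0244, "ty": -0.0715, "tz": -0.137, "ax": 0.1785, "ay": -0.0056, "az": -0.0333}, {"fingers": -1, "tx": 0.0244, "ty": -0.0715, "tz": -0.137, "ax": 0.1785, "ay": -0.0056, "az": -0.0333}, {"fingers": -1, "tx": 0.0244, "ty": -0.0715, "tz": -0.137, "ax": 0.1785, "ay": -0.0056, "az": -0.0333}]}}

```text
time_s: 2.4
tcp_pos: [0.4363, 0.257, 0.2284]
ee_rot: [[0.308, -0.804, 0.508], [-0.033, 0.525, 0.85], [-0.951, -0.279, 0.135]]
wrist_force: [0.2, -0.1, 0.7]
gripper_width: 1.005
```

```bash
python3 - <<'E'
from h import *
from station import r,viewer,spotter
s=r.sense();print(s["time_s"],s["joints"].round(1),s["tcp_pos"].round(3),d2w([0,0,0]))
p0=np.array([.264,.566,.242]);p1=d2w([-.089,0,.22]);yd=np.degrees(Q[2]);f=.6
print((p0+(p1-p0)*f).round(3),(s["ee_rot"]-orient(245-160.8*f,30*f,yd)).round(3).tolist())
w=viewer.capture("wrist");cv2.imwrite("pics/w1.png",cv2.resize(w["image"][:,:,::-1],(800,600)))
E
```

```text
2.4 [  57.     4.9  -35.    23.4  -44.2 -105.1] [0.436 0.257 0.228] [0.6388 0.0453 0.    ]
[0.436 0.259 0.229] [[0.001, 0.005, 0.007], [-0.002, 0.007, -0.005], [0.0, -0.0, 0.002]]
```

Request:
{"api": "play_rows", "payload": {"commands": [{"fingers": -1, "tx": 0.0333, "ty": -0.1308, "tz": -0.0792, "ax": 0.1785, "ay": -0.0225, "az": -0.0252}, {"fingers": -1, "tx": 0.0333, "ty": -0.1308, "tz": -0.0792, "ax": 0.1785, "ay": -0.0225, "az": -0.0252}, {"fingers": -1, "tx": 0.0333, "ty": -0.1308, "tz": -0.0792, "ax": 0.1785, "ay": -0.0225, "az": -0.0252}, {"fingers": -1, "tx": 0.0333, "ty": -0.1308, "tz": -0.0792, "ax": 0.1785, "ay": -0.0225, "az": -0.0252}, {"fingers": -1, "tx": 0.0333, "ty": -0.1308, "tz": -0.0792, "ax": 0.1785, "ay": -0.0225, "az": -0.0252}]}}

```text
time_s: 2.87
tcp_pos: [0.4934, 0.155, 0.2239]
ee_rot: [[0.405, -0.392, 0.826], [-0.043, 0.894, 0.445], [-0.913, -0.216, 0.345]]
wrist_force: [-0.3, 0.7, 0.2]
gripper_width: 1.001
```

Request:
{"api": "play_rows", "payload": {"commands": [{"fingers": -1, "tx": 0.0419, "ty": -0.1508, "tz": -0.0008, "ax": 0.1785, "ay": -0.0325, "az": -0.0094}, {"fingers": -1, "tx": 0.0419, "ty": -0.1508, "tz": -0.0008, "ax": 0.1785, "ay": -0.0325, "az": -0.0094}, {"fingers": -1, "tx": 0.0419, "ty": -0.1508, "tz": -0.0008, "ax": 0.1785, "ay": -0.0325, "az": -0.0094}, {"fingers": -1, "tx": 0.0419, "ty": -0.1508, "tz": -0.0008, "ax": 0.1785, "ay": -0.0325, "az": -0.0094}, {"fingers": -1, "tx": 0.0419, "ty": -0.1508, "tz": -0.0008, "ax": 0.1785, "ay": -0.0325, "az": -0.0094}]}}

```text
time_s: 3.28
tcp_pos: [0.551, 0.0532, 0.2197]
ee_rot: [[0.498, 0.107, 0.86], [-0.052, 0.994, -0.093], [-0.865, 0.001, 0.501]]
wrist_force: [0.4, -0.4, 0.3]
gripper_width: 0.999
```

```bash
python3 - <<'E'
from h import *
from station import r,viewer,spotter
s=r.sense();print(s["time_s"],s["joints"].round(1),s["tcp_pos"].round(4),d2w([-.089,0,.22]).round(4),s["ee_rot"].round(3).tolist())
w=viewer.capture("wrist");c=cam(w,s)
im=cv2.resize(w["image"][:,:,::-1],(800,600),interpolation=cv2.INTER_CUBIC)
n=np.array([-.5,0,.866]);g=np.array([-.039,0,.114])
for X in (g+.015*n,g,g-.025*n,[.012,.112,.087],[-.125,.148,.006],[-.125,-.074,.006],[.06,-.074,.006],[.06,.148,.006]):
    u=proj(c,d2w(X))[0]*1.5625; cv2.drawMarker(im,tuple(int(v) for v in u),(0,255,0),0,14,1);print(u.round())
for o in ("knob_grip","plunger","tab_back","ejector","tablet","spice_jar"):
    print(o,[(np.round(x["uv"]*np.array([1.5625]),0).tolist(),round(x["score"],2)) for x in spotter.find_in(o,w)[:2]])
cv2.imwrite("pics/w2.png",im)
E
```

```text
3.2833 [  23.     4.4  -47.9   52.9  -17.7 -167.4] [0.551  0.0532 0.2197] [0.5503 0.0543 0.22  ] [[0.498, 0.107, 0.86], [-0.052, 0.994, -0.093], [-0.865, 0.001, 0.501]]
[395. 287.]
[395. 280.]
[395. 269.]
[548. 301.]
[631.  58.]
[275.  61.]
[316. 271.]
[553. 270.]
knob_grip [([415.0, 245.0], 0.63)]
plunger [([522.0, 259.0], 0.61)]
tab_back [([549.0, 285.0], 0.76)]
ejector [([548.0, 282.0], 0.56), ([154.0, 194.0], 0.35)]
tablet [([559.0, 214.0], 0.74)]
spice_jar [([452.0, 354.0], 0.85)]
```

View pics/w2.png

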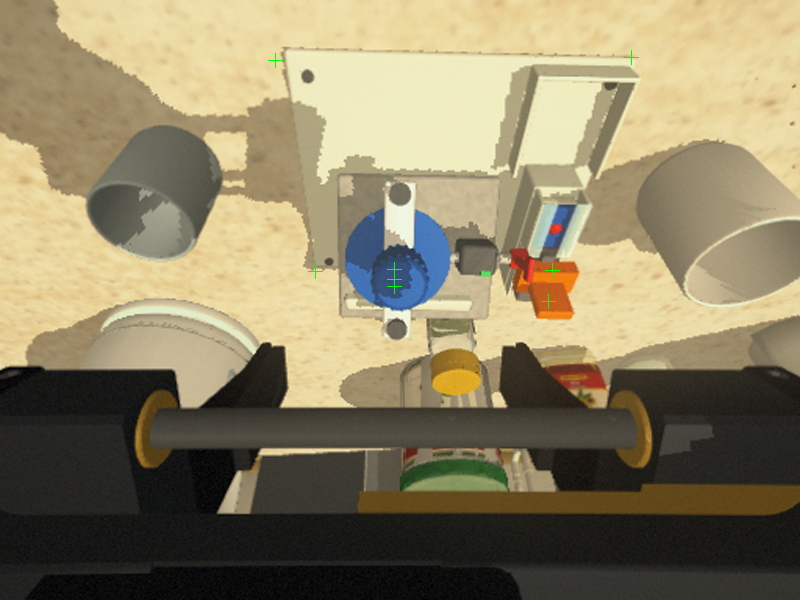

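```bash
cat > fit.py <<'E'
from h import *
from station import r,viewer
s=r.sense();w=viewer.capture("wrist");c=cam(w,s)
D=np.array([[-.125,.148,.006],[-.125,-.074,.006],[.06,-.074,.006]])
O=np.array([[637,67],[285,49],[312,268]])/1.5625
Dx=np.array([[-.125,.148],[-.125,-.074],[.06,-.074]])
f=lambda q:np.r_[(proj(c,[d2w(x,list(q)) for x in D])-O).ravel()]
q=least_squares(f,Q).x;print(q,f(q).round(1))
im=cv2.resize(w["image"][:,:,::-1],None,fx=4,fy=4,interpolation=cv2.INTER_CUBIC)
def draw(P,col):
    u=(proj(c,[d2w(x,list(q)) for x in P])*4+1.5).astype(int); cv2.polylines(im,[u.reshape(-1,1,2)],True,col,1,cv2.LINE_AA)
n=np.array([-.5,0,.866]);g=np.array([-.039,0,.114]);e=np.array([.866,0,.5]);y=np.array([0,1,0])
th=np.linspace(0,2*np.pi,40)
for h in(.015,-.025): draw([g+h*n+.0165*(np.cos(a)*e+np.sin(a)*y) for a in th],(0,255,0))
for x in (.012,.004): draw([[x,.112+a,.087+b] for a,b in((-.013,-.017),(.013,-.017),(.013,.013),(-.013,.013))],(255,255,0))
cv2.imwrite("pics/z.png",im[460:920,780:1560])
E
python3 fit.py
```

```text
[ 0.63636981  0.04783307 -0.14611266] [ 0.5  0.  -0.3  0.7 -0.3 -1.1]
```

View pics/z.png

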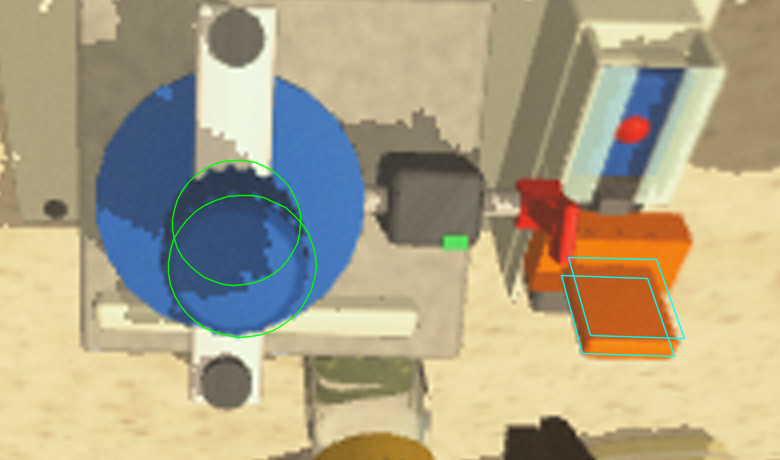

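```bash
cat >> h.py <<'E'
Q=[.6364,.0478,-.1461]
YD=np.degrees(Q[2]); N=np.array([-.5,0,.866]); G=np.array([-.039,-.001,.113])
E
python3 - <<'E'
from h import *
p0,R0=np.array([.5503,.0543,.22]),orient(84.2,30,-5.817)
from station import r
s=r.sense(); p0,R0=s["tcp_pos"],s["ee_rot"]
R1=orient(90+YD+25,30,YD)
p1=d2w(G+.05*N);print(p1,rel(p0,R0,p1,R1))
E
```

```text
[0.57293625 0.05612782 0.1563    ] {'tx': 0.0883, 'ty': 0.0041, 'tz': -0.0172, 'ax': -0.126, 'ay': 0.0019, 'az': -0.0071}
```

Request:
{"api": "play_rows", "payload": {"commands": [{"fingers": -1, "tx": 0.0883, "ty": 0.0041, "tz": -0.0172, "ax": -0.126, "ay": 0.0019, "az": -0.0071}, {"fingers": -1, "tx": 0.0883, "ty": 0.0041, "tz": -0.0172, "ax": -0.126, "ay": 0.0019, "az": -0.0071}, {"fingers": -1, "tx": 0.0883, "ty": 0.0041, "tz": -0.0172, "ax": -0.126, "ay": 0.0019, "az": -0.0071}, {"fingers": -1, "tx": 0.0883, "ty": 0.0041, "tz": -0.0172, "ax": -0.126, "ay": 0.0019, "az": -0.0071}, {"fingers": -1, "tx": 0.0883, "ty": 0.0041, "tz": -0.0172, "ax": -0.126, "ay": 0.0019, "az": -0.0071}]}}

```text
time_s: 4.1
tcp_pos: [0.5724, 0.0604, 0.1594]
ee_rot: [[0.483, -0.229, 0.845], [-0.089, 0.947, 0.308], [-0.871, -0.223, 0.437]]
wrist_force: [-0.7, -0.0, -0.2]
gripper_width: 1.003
```

```bash
python3 - <<'E'
from h import *
from station import r,viewer
s=r.sense();print(s["joints"].round(1)); p0,R0=s["tcp_pos"],s["ee_rot"]
print(rel(p0,R0,d2w(G),orient(90+YD+25,30,YD)))
w=viewer.capture("wrist");c=cam(w,s)
q=Q;im=cv2.resize(w["image"][:,:,::-1],(800,600),interpolation=cv2.INTER_CUBIC);k=1.5625
def draw(P,col):
    u=(proj(c,[d2w(x) for x in P])*k).astype(int); cv2.polylines(im,[u.reshape(-1,1,2)],True,col,1,cv2.LINE_AA)
e=np.array([.866,0,.5]);y=np.array([0,1,0]);th=np.linspace(0,2*np.pi,40)
for h in(.015,-.025): draw([G+h*N+.0165*(np.cos(a)*e+np.sin(a)*y) for a in th],(0,255,0))
for x in (.012,.004): draw([[x,.112+a,.087+b] for a,b in((-.013,-.017),(.013,-.017),(.013,.013),(-.013,.013))],(255,255,0))
cv2.imwrite("pics/w3.png",im)
E
```

```text
[   8.4   11.2  -52.    97.8   -9.2 -177.3]
{'tx': 0.071, 'ty': -0.0039, 'tz': -0.0018, 'ax': 0.0018, 'ay': -0.0054, 'az': 0.0035}
```

View pics/w3.png

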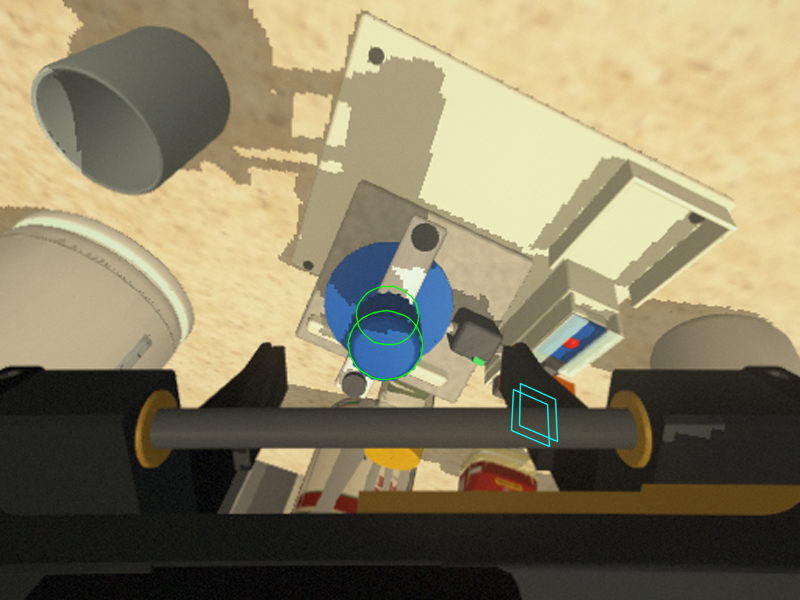

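```bash
cat > kin.py <<'E'
from h import *
import itertools
from station import r
s=r.sense()
P=[([79.79,22.07,.40,0,-68.41,-14.816],[.2641,.5658,.2415],orient(245,0,0)),
([57.0,4.9,-35.0,23.4,-44.2,-105.1],[.4363,.257,.2284],np.array([[0.308,-0.804,0.508],[-0.033,0.525,0.85],[-0.951,-0.279,0.135]])),
([23.0,4.4,-47.9,52.9,-17.7,-167.4],[.551,.0532,.2197],np.array([[0.498,0.107,0.86],[-0.052,0.994,-0.093],[-0.865,0.001,0.501]])),
(s["joints"],s["tcp_pos"],s["ee_rot"])]
ax=[np.eye(3)[i]*g for i in range(3) for g in(1,-1)]
res=[]
E_=[[[Ro.from_rotvec(np.radians(q[j])*a).as_matrix() for a in ax] for j in range(6)] for q,_,_ in P]
for ids in itertools.product(range(6),repeat=5):
    ids=(4,)+ids; H=[]
    for k,(q,p,R) in enumerate(P):
        M=np.eye(3)
        for j in range(6): M=M@E_[k][j][ids[j]]
        H.append(M.T@R)
    res.append((sum(np.abs(H[0]-h).max() for h in H[1:]),ids,H[0]))
res.sort(key=lambda x:x[0])
for e,i,h in res[:6]: print(round(e,3),[("x+","x-","y+","y-","z+","z-")[a] for a in i],h.round(2).tolist())
E
python3 kin.py
```

```text
0.005 ['z+', 'y+', 'y-', 'x-', 'y-', 'x-'] [[1.0, 0.0, -0.0], [0.0, -0.0, 1.0], [0.0, -1.0, -0.0]]
0.669 ['z+', 'x-', 'z-', 'z+', 'z-', 'z+'] [[0.3, -0.39, 0.87], [0.23, 0.92, 0.33], [-0.93, 0.1, 0.36]]
0.672 ['z+', 'x-', 'z+', 'z+', 'z+', 'z+'] [[-0.37, -0.36, -0.86], [0.05, -0.93, 0.37], [-0.93, 0.1, 0.36]]
0.891 ['z+', 'z+', 'x-', 'y+', 'x-', 'y+'] [[-0.1, -0.92, 0.39], [-0.93, 0.22, 0.3], [-0.36, -0.33, -0.87]]
0.951 ['z+', 'z-', 'y-', 'x-', 'y-', 'x-'] [[0.93, -0.37, -0.05], [-0.1, -0.36, 0.93], [-0.36, -0.86, -0.37]]
0.993 ['z+', 'y-', 'x-', 'y+', 'x-', 'y+'] [[-0.45, -0.89, -0.01], [-0.86, 0.43, 0.27], [-0.24, 0.13, -0.96]]
```

```bash
cat >> kin.py <<'E'
def Ex(a,d): return Ro.from_euler(a,d,degrees=True).as_matrix()
def J(q):
    A=Ex('z',q[0]);B=A@Ex('y',q[1]);C=B@Ex('y',-q[2]);D=C@Ex('x',-q[3]);F=D@Ex('y',-q[4])
    return np.c_[A[:,0],A[:,2],B[:,0],B[:,2],C[:,0],C[:,2],A[:,1],F]
A=np.vstack([J(q) for q,_,_ in P]);b=np.hstack([p for _,p,_ in P])
for lam in (1e-3,1e-2):
    x=np.linalg.lstsq(np.vstack([A,lam*np.eye(10)]),np.r_[b,np.zeros(10)],rcond=None)[0]
    print(x.round(3),np.abs(A@x-b).max().round(4))
print(np.linalg.svd(A)[1].round(3))
E
python3 kin.py | tail -4
```

```text
0.993 ['z+', 'y-', 'x-', 'y+', 'x-', 'y+'] [[-0.45, -0.89, -0.01], [-0.86, 0.43, 0.27], [-0.24, 0.13, -0.96]]
[-0.002  0.166  0.002  0.561  0.424 -0.001  0.001  0.287 -0.16  -0.001] 0.0004
[ 0.001  0.163  0.001  0.561  0.422  0.    -0.     0.286 -0.16  -0.   ] 0.0004
[3.956 3.809 2.686 1.107 1.019 0.504 0.27  0.155 0.114 0.044]
```

```bash
cat > ik.py <<'E'
from h import *
LO=np.array([-179.83,-69.29,-61.27,-181.25,-171.15,-177.46]);HI=np.array([179.83,118.12,80.66,117.63,-9.14,177.46])
def Ex(a,d): return Ro.from_euler(a,d,degrees=True).as_matrix()
H=np.array([[1,0,0],[0,0,1],[0,-1,0.]])
def fk(q):
    A=Ex('z',q[0]);B=A@Ex('y',q[1]);C=B@Ex('y',-q[2]);F=C@Ex('x',-q[3])@Ex('y',-q[4])
    return A[:,2]*.1645+B[:,2]*.561+C[:,0]*.423+F@[.2865,-.16,0], F@Ex('x',-q[5])@H
def sols(p,R,n=60,seed=0,x0s=()):
    out=[];rg=np.random.default_rng(seed)
    for k in range(n):
        x0=x0s[k] if k<len(x0s) else rg.uniform(np.maximum(LO,[-90]*6),np.minimum(HI,[90,110,80,117,-9.2,177]))
        def f(q):
            a,b=fk(q);return np.r_[(a-p)*5,(b-R).ravel()]
        o=least_squares(f,np.clip(x0,LO+.01,HI-.01),bounds=(LO,HI))
        if o.cost<1e-7 and not any(np.abs(o.x-z).max()<1 for z in out): out.append(o.x)
    return out
E
python3 - <<'E'
from ik import *
from station import r
s=r.sense();a,b=fk(s["joints"]);print((a-s["tcp_pos"]).round(4),np.abs(b-s["ee_rot"]).max())
for h in (0,.05,.1):
  for az in (0,90,180,270):
    print(h,az,[x.round(0).tolist() for x in sols(d2w(G+h*N),orient(90+YD+az,30,YD),20)])
E
```

```text
[-0.0005  0.0001 -0.0001] 4.996003610813204e-16
0 0 []
0 90 []
0 180 []
0 270 []
0.05 0 []
0.05 90 []
0.05 180 []
0.05 270 []
0.1 0 []
0.1 90 [[20.0, 6.0, -51.0, 67.0, -15.0, -91.0]]
0.1 180 [[20.0, 6.0, -51.0, 67.0, -15.0, -1.0]]
0.1 270 [[20.0, 6.0, -51.0, 67.0, -15.0, 89.0]]
```

```bash
python3 - <<'E'
import ik
from ik import *
lo,hi=LO.copy(),HI.copy()
ik.LO=np.array([-400,-150,-150,-400,-400,-400.]);ik.HI=-ik.LO
f=lambda h,t,y:sorted({tuple(np.r_[(x[:5]+180)%360-180].round(0)) for x in ik.sols(d2w(G+h*N),orient(90+YD+90,t,y),60)})
for x in f(0,30,YD): print(x)
ik.LO,ik.HI=lo,hi
print("tilt/yaw reach")
for t in (15,20,25,30,35,40,45,50):
  for y in (YD-20,YD-10,YD,YD+10,YD+20):
    z=ik.sols(d2w(G),orient(90+YD+180,t,y),12)
    if z: print(t,round(y-YD),[x.round(0).tolist() for x in z])
E
```

```text
(np.float64(-154.0), np.float64(-114.0), np.float64(-22.0), np.float64(-147.0), np.float64(-148.0))
(np.float64(169.0), np.float64(-113.0), np.float64(-33.0), np.float64(-4.0), np.float64(160.0))
tilt/yaw reach
15 -20 [[25.0, 22.0, -30.0, 24.0, -31.0, 37.0]]
15 -10 [[24.0, 21.0, -31.0, 22.0, -29.0, 39.0]]
15 0 [[24.0, 21.0, -30.0, 17.0, -27.0, 43.0]]
15 10 [[23.0, 21.0, -28.0, 12.0, -27.0, 49.0]]
15 20 [[22.0, 21.0, -26.0, 5.0, -28.0, 55.0]]
20 -20 [[24.0, 21.0, -38.0, 41.0, -24.0, 20.0]]
20 -10 [[23.0, 20.0, -39.0, 41.0, -20.0, 21.0]]
20 0 [[22.0, 19.0, -39.0, 36.0, -17.0, 26.0]]
20 10 [[23.0, 19.0, -36.0, 24.0, -17.0, 37.0]]
20 20 [[22.0, 20.0, -31.0, 11.0, -20.0, 50.0]]
25 -20 [[19.0, 19.0, -46.0, 68.0, -20.0, -2.0]]
25 -10 [[13.0, 18.0, -48.0, 82.0, -13.0, -11.0]]
30 -20 [[13.0, 19.0, -49.0, 95.0, -19.0, -23.0]]
35 -20 [[8.0, 19.0, -51.0, 114.0, -22.0, -37.0]]
45 0 [[-11.0, 19.0, -41.0, -172.0, -16.0, -95.0]]
50 0 [[-12.0, 21.0, -45.0, -174.0, -26.0, -93.0]]
50 10 [[-11.0, 19.0, -32.0, -137.0, -14.0, -134.0]]
50 20 [[-1.0, 18.0, -24.0, -96.0, -10.0, 175.0]]
```

```bash
cat >> ik.py <<'E'
def knobR(delta,psi,yd=None):
    "tool axis delta deg off spindle; psi=0: steeper (towards vertical), psi ccw about spindle; jaw axis perpendicular"
    yd=YD if yd is None else yd
    W=yawR(np.radians(yd)); n=W@N; y=W@np.array([0,1.,0])
    return Ro.from_rotvec(np.radians(psi)*n).as_matrix()@orient(90+yd,30-delta,yd)
E
python3 - <<'E'
from ik import *
for flip in(0,180):
 for d in (10,14,18,24,30):
  for br,x0 in (("A",[22,19,-39,36,-17,0]),("B",[-11,19,-41,-172,-16,-95])):
    ok=[]
    for psi in range(-180,180,15):
        R=knobR(d,psi)@Ro.from_euler('x',flip,degrees=True).as_matrix()
        z=sols(d2w(G),R,4,x0s=[np.array(x0[:5]+[k]) for k in(-120,-20,60,150)])
        if z: ok.append((psi,int(z[0][3]),int(z[0][4]),int(z[0][5])))
    print(flip,d,br,ok)
E
```

```text
0 10 A [(-30, 28, -12, -175), (-15, 30, -15, -163), (0, 35, -17, -153), (15, 43, -18, -146), (30, 52, -18, -140), (45, 63, -18, -135), (60, 76, -19, -130), (75, 89, -19, -125), (90, 102, -19, -120), (105, 116, -19, -115)]
0 10 B [(-30, 28, -12, -175)]
0 14 A [(-60, 0, -14, -175), (-45, 2, -18, -164), (-30, 7, -21, -154), (-15, 13, -24, -146), (0, 19, -25, -139), (15, 27, -26, -133), (30, 37, -26, -128), (45, 48, -25, -124), (60, 62, -25, -121), (75, 77, -24, -119), (90, 92, -24, -116), (105, 108, -24, -112)]
0 14 B [(-180, -171, -13, -96), (-60, 0, -14, -175), (-45, 2, -18, -164), (-30, 7, -21, -154)]
0 18 A [(-75, -19, -16, -168), (-60, -14, -21, -159), (-45, -8, -25, -151), (-30, -2, -28, -143), (-15, 4, -31, -137), (0, 11, -32, -130), (15, 19, -33, -125), (30, 29, -32, -121), (45, 40, -32, -117), (60, 53, -30, -115), (75, 68, -30, -114), (90, 85, -29, -113), (105, 102, -30, -111)]
0 18 B [(-180, -173, -21, -93), (-165, -145, -11, -107), (-75, -19, -16, -168), (-60, -14, -21, -159), (-45, -8, -25, -151), (-30, -2, -28, -143)]
0 24 A [(-135, -90, -10, -142), (-120, -68, -11, -153), 
[... 3615 characters left out ...]
120, -87, -23, 50), (-105, -69, -25, 43), (-90, -55, -29, 41), (-75, -44, -34, 42), (-60, -34, -38, 44), (-45, -25, -43, 48), (-30, -16, -46, 52), (-15, -8, -49, 56), (0, 0, -50, 61), (15, 8, -51, 65), (30, 17, -50, 68), (45, 28, -49, 71), (60, 40, -47, 72), (75, 54, -45, 72), (90, 71, -44, 71), (105, 89, -44, 70), (120, 109, -46, 71)]
180 30 B [(-180, -175, -46, 88), (-165, -157, -39, 89), (-150, -135, -31, 81), (-135, -110, -24, 65), (-120, -87, -23, 50), (-105, -69, -25, 43), (-90, -55, -29, 41), (-75, -44, -34, 42), (-60, -34, -38, 44), (-45, -25, -43, 48), (-30, -16, -46, 52), (-15, -8, -49, 56), (0, 0, -50, 61), (15, 8, -51, 65), (30, 17, -50, 68), (45, 28, -49, 71), (60, 40, -47, 72)]
```

```bash
cat >> ik.py <<'E'
def chain(poses,q0):
    q=np.array(q0,float);out=[]
    for p,R in poses:
        o=least_squares(lambda q:np.r_[(fk(q)[0]-p)*5,(fk(q)[1]-R).ravel()],np.clip(q,LO+.02,HI-.02),bounds=(LO,HI))
        out.append((o.x.round(1),round(np.linalg.norm(fk(o.x)[0]-p)*1e3,1),o.cost<1e-6)); q=o.x
    return out
def kp(h,d,psi): return d2w(G+h*N),knobR(d,psi)
E
python3 - <<'E'
from ik import *
from station import r
s=r.sense();c0=(s["tcp_pos"],s["ee_rot"])
cur=c0;q=s["joints"]
for tgt in (kp(.055,22,0),kp(.055,22,-35),kp(.045,22,-70),kp(0,22,-70)):
    w=Ro.from_matrix(cur[1].T@tgt[1]).as_rotvec()
    path=[(cur[0]+(tgt[0]-cur[0])*k/5,cur[1]@Ro.from_rotvec(w*k/5).as_matrix()) for k in range(1,6)]
    o=chain(path,q);print(rel(*cur,*tgt),np.degrees(np.linalg.norm(w)).round(1))
    for x in o: print("  ",x[0].tolist(),x[1],x[2])
    q=o[-1][0];cur=tgt
E
```

```text
{'tx': -0.0015, 'ty': -0.0043, 'tz': -0.0038, 'ax': 0.1376, 'ay': 0.1161, 'az': 0.0315} 32.9
   [22.3, 12.3, -46.3, 54.5, -17.1, -151.4] 0.0 True
   [26.2, 13.7, -38.6, 32.6, -24.9, -138.0] 0.0 True
   [26.5, 15.0, -32.0, 20.5, -31.8, -131.4] 0.0 True
   [25.5, 16.4, -26.3, 12.3, -38.2, -128.1] 0.0 True
   [24.0, 17.8, -21.4, 6.1, -44.2, -126.5] 0.0 True
{'tx': 0.0, 'ty': 0.0, 'tz': 0.0, 'ax': 0.1803, 'ay': 0.0, 'az': 0.0728} 35.0
   [22.9, 17.5, -20.7, 2.9, -43.5, -129.5] 0.0 True
   [21.8, 17.2, -20.3, -0.3, -42.5, -132.5] 0.0 True
   [20.7, 16.8, -20.0, -3.4, -41.4, -135.7] 0.0 True
   [19.6, 16.3, -20.0, -6.4, -40.0, -138.9] 0.0 True
   [18.6, 15.8, -20.1, -9.4, -38.4, -142.1] 0.0 True
{'tx': 0.0124, 'ty': 0.0, 'tz': 0.005, 'ax': 0.1803, 'ay': -0.0, 'az': 0.0728} 35.0
   [17.7, 15.6, -20.4, -12.4, -36.5, -145.4] 0.0 True
   [16.8, 15.3, -20.8, -15.3, -34.3, -148.6] 0.0 True
   [16.0, 15.0, -21.3, -18.3, -32.0, -151.9] 0.0 True
   [15.3, 14.7, -21.9, -21.2, -29.5, -155.2] 0.0 True
   [14.8, 14.5, -22.6, -24.1, -26.9, -158.5] 0.0 True
{'tx': 0.0556, 'ty': -0.0, 'tz': 0.0225, 'ax': 0.0, 'ay': 0.0, 'az': 0.0} 0.0
   [14.4, 15.5, -22.2, -25.0, -26.4, -157.3] 0.0 True
   [14.1, 16.6, -21.8, -25.8, -25.9, -156.1] 0.0 True
   [13.7, 17.6, -21.4, -26.7, -25.5, -154.9] 0.0 True
   [13.4, 18.7, -20.9, -27.6, -25.1, -153.7] 0.0 True
   [13.0, 19.7, -20.5, -28.4, -24.7, -152.5] 0.0 True
```

Request:
{"api": "play_rows", "payload": {"commands": [{"fingers": -1, "tx": -0.0015, "ty": -0.0043, "tz": -0.0038, "ax": 0.1376, "ay": 0.1161, "az": 0.0315}, {"fingers": -1, "tx": -0.0015, "ty": -0.0043, "tz": -0.0038, "ax": 0.1376, "ay": 0.1161, "az": 0.0315}, {"fingers": -1, "tx": -0.0015, "ty": -0.0043, "tz": -0.0038, "ax": 0.1376, "ay": 0.1161, "az": 0.0315}, {"fingers": -1, "tx": -0.0015, "ty": -0.0043, "tz": -0.0038, "ax": 0.1376, "ay": 0.1161, "az": 0.0315}, {"fingers": -1, "tx": -0.0015, "ty": -0.0043, "tz": -0.0038, "ax": 0.1376, "ay": 0.1161, "az": 0.0315}]}}

```text
time_s: 4.57
tcp_pos: [0.58, 0.0497, 0.1691]
ee_rot: [[0.394, -0.069, 0.916], [-0.111, 0.986, 0.121], [-0.912, -0.149, 0.381]]
wrist_force: [1.1, -0.3, 0.7]
gripper_width: 0.998
```

Request:
{"api": "play_rows", "payload": {"commands": [{"fingers": -1, "tx": 0, "ty": 0, "tz": 0, "ax": 0.1803, "ay": 0, "az": 0.0728}, {"fingers": -1, "tx": 0, "ty": 0, "tz": 0, "ax": 0.1803, "ay": 0, "az": 0.0728}, {"fingers": -1, "tx": 0, "ty": 0, "tz": 0, "ax": 0.1803, "ay": 0, "az": 0.0728}, {"fingers": -1, "tx": 0, "ty": 0, "tz": 0, "ax": 0.1803, "ay": 0, "az": 0.0728}, {"fingers": -1, "tx": 0, "ty": 0, "tz": 0, "ax": 0.1803, "ay": 0, "az": 0.0728}]}}

```text
time_s: 4.98
tcp_pos: [0.5809, 0.0503, 0.1697]
ee_rot: [[0.43, 0.347, 0.833], [0.114, 0.895, -0.432], [-0.895, 0.281, 0.345]]
wrist_force: [-0.8, -0.5, 0.4]
gripper_width: 1.001
```

```bash
cat > go.py <<'E'
import sys
from ik import *
from station import r
def show(*t):
    s=r.sense();cur=(s["tcp_pos"],s["ee_rot"]);q=s["joints"];print(s["time_s"],q.round(0),s["wrist_force"].round(1),s["moment"].round(2),round(float(s["gripper_width"]),3))
    for tgt in t:
        o=chain([tgt],q)[0];a=rel(*cur,*tgt);print(a,o[0].tolist(),o[2],"rot",round(180*np.linalg.norm([a[k] for k in("ax","ay","az")]),1));cur=tgt;q=o[0]
E
python3 -c "
from go import *
show(kp(.055,22,-35),kp(.045,22,-70),kp(0,22,-70))"
```

```text
4.9833 [  22.   12.  -35.   11.  -17. -146.] [-0.8 -0.5  0.4] [-0.31  0.71 -0.  ] 1.001
{'tx': 0.0057, 'ty': -0.0008, 'tz': -0.0194, 'ax': 0.0963, 'ay': 0.069, 'az': -0.0188} [18.6, 15.8, -20.1, -9.4, -38.4, -142.1] True rot 21.6
{'tx': 0.0124, 'ty': 0.0, 'tz': 0.005, 'ax': 0.1803, 'ay': -0.0, 'az': 0.0728} [14.8, 14.5, -22.6, -24.1, -26.9, -158.5] True rot 35.0
{'tx': 0.0556, 'ty': -0.0, 'tz': 0.0225, 'ax': 0.0, 'ay': 0.0, 'az': 0.0} [13.0, 19.7, -20.5, -28.4, -24.7, -152.5] True rot 0.0
```

Request:
{"api": "play_rows", "payload": {"commands": [{"fingers": -1, "tx": 0.0057, "ty": -0.0008, "tz": -0.0194, "ax": 0.0963, "ay": 0.069, "az": -0.0188}, {"fingers": -1, "tx": 0.0057, "ty": -0.0008, "tz": -0.0194, "ax": 0.0963, "ay": 0.069, "az": -0.0188}, {"fingers": -1, "tx": 0.0057, "ty": -0.0008, "tz": -0.0194, "ax": 0.0963, "ay": 0.069, "az": -0.0188}, {"fingers": -1, "tx": 0.0057, "ty": -0.0008, "tz": -0.0194, "ax": 0.0963, "ay": 0.069, "az": -0.0188}, {"fingers": -1, "tx": 0.0057, "ty": -0.0008, "tz": -0.0194, "ax": 0.0963, "ay": 0.069, "az": -0.0188}]}}

```text
time_s: 5.4
tcp_pos: [0.5715, 0.0557, 0.1606]
ee_rot: [[0.228, 0.607, 0.761], [0.18, 0.742, -0.646], [-0.957, 0.284, 0.06]]
wrist_force: [-1.1, -0.4, -0.5]
gripper_width: 1.003
```

```bash
python3 -c "
from go import *
show(kp(.045,22,-35),kp(.045,22,-70),kp(0,22,-70))"
```

```text
5.4 [  19.   16.  -20.   -9.  -38. -142.] [-1.1 -0.4 -0.5] [-0.47  0.35  0.06] 1.003
{'tx': 0.0122, 'ty': -0.0, 'tz': 0.0032, 'ax': 0.0017, 'ay': 0.001, 'az': 0.0008} [18.3, 16.9, -19.9, -9.7, -37.6, -141.5] True rot 0.4
{'tx': 0.0, 'ty': 0.0, 'tz': 0.0, 'ax': 0.1803, 'ay': -0.0, 'az': 0.0728} [14.8, 14.5, -22.6, -24.1, -26.9, -158.5] True rot 35.0
{'tx': 0.0556, 'ty': -0.0, 'tz': 0.0225, 'ax': 0.0, 'ay': 0.0, 'az': 0.0} [13.0, 19.7, -20.5, -28.4, -24.7, -152.5] True rot 0.0
```

Reached exactly. Now to ψ=-70, then down.

Request:
{"api": "play_rows", "payload": {"commands": [{"fingers": -1, "tx": 0.0122, "ty": 0, "tz": 0.0032, "ax": 0.1803, "ay": 0, "az": 0.0728}, {"fingers": -1, "tx": 0.0122, "ty": 0, "tz": 0.0032, "ax": 0.1803, "ay": 0, "az": 0.0728}, {"fingers": -1, "tx": 0.0122, "ty": 0, "tz": 0.0032, "ax": 0.1803, "ay": 0, "az": 0.0728}, {"fingers": -1, "tx": 0.0122, "ty": 0, "tz": 0.0032, "ax": 0.1803, "ay": 0, "az": 0.0728}, {"fingers": -1, "tx": 0.0122, "ty": 0, "tz": 0.0032, "ax": 0.1803, "ay": 0, "az": 0.0728}]}}

```text
time_s: 5.82
tcp_pos: [0.5726, 0.0551, 0.1509]
ee_rot: [[0.399, 0.855, 0.33], [0.293, 0.222, -0.93], [-0.869, 0.468, -0.162]]
wrist_force: [0.4, -0.2, -0.3]
gripper_width: 1.001
```

```bash
python3 -c "
from go import *
show(kp(0.002,22,-70))"
```

```text
5.8167 [  15.   14.  -23.  -24.  -27. -159.] [ 0.4 -0.2 -0.3] [-0.7   0.69  0.01] 1.001
{'tx': 0.0537, 'ty': 0.0041, 'tz': 0.0215, 'ax': 0.0004, 'ay': 0.0012, 'az': 0.0007} [13.1, 19.5, -20.6, -28.2, -24.8, -152.8] True rot 0.3
```

Request:
{"api": "play_rows", "payload": {"commands": [{"fingers": -1, "tx": 0.0537, "ty": 0.001, "tz": 0.0215, "ax": 0, "ay": 0, "az": 0}, {"fingers": -1, "tx": 0.0537, "ty": 0.001, "tz": 0.0215, "ax": 0, "ay": 0, "az": 0}, {"fingers": -1, "tx": 0.0537, "ty": 0.001, "tz": 0.0215, "ax": 0, "ay": 0, "az": 0}, {"fingers": -1, "tx": 0.0537, "ty": 0.001, "tz": 0.0215, "ax": 0, "ay": 0, "az": 0}]}}

```text
time_s: 6.15
tcp_pos: [0.5954, 0.0521, 0.114]
ee_rot: [[0.397, 0.855, 0.334], [0.292, 0.227, -0.929], [-0.87, 0.467, -0.16]]
wrist_force: [0.7, -0.2, 0.7]
gripper_width: 0.999
```

```bash
cat > look.py <<'E'
from go import *
from station import viewer,spotter
def look(name=None,wrist=True):
    s=r.sense();ims=[]
    for n in ("top","scene","wrist"):
        p=viewer.capture(n);c=cam(p,s);o=[(np.round(x["uv"],1).tolist(),round(x["score"],2)) for x in spotter.find_in("plunger",p)[:1]]
        h=cv2.cvtColor(p["image"],cv2.COLOR_RGB2HSV).astype(int)
        # red pixels near flag: project disp point
        u0=proj(c,d2w([-.012,.094,.075]))[0]
        red=((h[...,0]<5)|(h[...,0]>172))&(h[...,1]>150)&(h[...,2]>60)
        yy,xx=np.nonzero(red);m=np.hypot(xx-u0[0],yy-u0[1])<(14 if n!="wrist" else 60)
        print(n,"u0",u0.round(1),"spot",o,"red",m.sum(),(round(xx[m].mean(),2),round(yy[m].mean(),2)) if m.sum() else None)
        a,b=int(np.clip(u0[0],66,445)),int(np.clip(u0[1],50,333))
        if name: ims.append(cv2.resize(p["image"][b-50:b+50,a-66:a+66,::-1],(396,300),interpolation=cv2.INTER_CUBIC))
    if name:
        f=cv2.resize(p["image"][:,:,::-1],(400,300)); ims=[cv2.resize(i,(400,300)) for i in ims]
        cv2.imwrite(name,np.vstack([np.hstack(ims[:2]),np.hstack([ims[2],f])]))
E
python3 -c "
from look import *
show(kp(0.002,22,-70))
look('pics/k1.png')"
```

```text
6.15 [  13.   19.  -21.  -28.  -25. -153.] [ 0.7 -0.2  0.7] [-0.68  0.71  0.02] 0.999
{'tx': 0.0, 'ty': 0.0021, 'tz': -0.0003, 'ax': 0.002, 'ay': 0.0012, 'az': 0.0015} [13.1, 19.5, -20.6, -28.2, -24.8, -152.8] True rot 0.5
top u0 [220.4 191.1] spot [] red 39 (np.float64(221.62), np.float64(194.74))
scene u0 [259.3 187.6] spot [] red 0 None
wrist u0 [303.3 124.6] spot [([287.5, 135.6], 0.89)] red 474 (np.float64(287.79), np.float64(123.78))
```

View pics/k1.png

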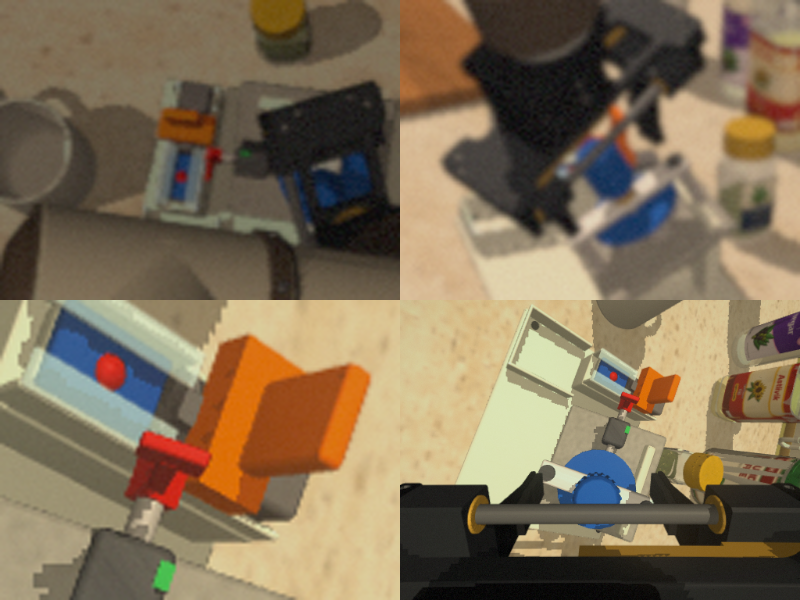

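Request:
{"api": "play_rows", "payload": {"commands": [{"fingers": -1, "tx": 0, "ty": 0.0015, "tz": 0, "ax": 0.002, "ay": 0.0012, "az": 0.0015}, {"fingers": 1, "tx": 0, "ty": 0.0015, "tz": 0, "ax": 0.002, "ay": 0.0012, "az": 0.0015}, {"fingers": 1, "tx": 0, "ty": 0.0015, "tz": 0, "ax": 0.002, "ay": 0.0012, "az": 0.0015}, {"fingers": 1, "tx": 0, "ty": 0.0015, "tz": 0, "ax": 0.002, "ay": 0.0012, "az": 0.0015}, {"fingers": 1, "tx": 0, "ty": 0.0015, "tz": 0, "ax": 0.002, "ay": 0.0012, "az": 0.0015}]}}

```text
time_s: 6.87
tcp_pos: [0.5973, 0.0521, 0.1148]
ee_rot: [[0.401, 0.855, 0.329], [0.297, 0.218, -0.93], [-0.866, 0.471, -0.167]]
wrist_force: [-0.5, 0.6, -0.2]
gripper_width: 0.784
```

```bash
cat > plung.py <<'E'
from go import *
from station import viewer
def dl(c,uv,z):
    X=plane(c,[uv],z)[0]; return yawR(Q[2]).T@(X-[Q[0],Q[1],0])
def plung(cams=("wrist","top")):
    s=r.sense()
    for n in cams:
        p=viewer.capture(n);c=cam(p,s);h=cv2.cvtColor(p["image"],cv2.COLOR_RGB2HSV).astype(int)
        red=(((h[...,0]<5)|(h[...,0]>172))&(h[...,1]>150)&(h[...,2]>50)).astype(np.uint8)
        grn=((abs(h[...,0]-62)<15)&(h[...,1]>120)&(h[...,2]>50)).astype(np.uint8)
        u0=proj(c,d2w([-.012,.085,.075]))[0];o=[]
        for m,mn in((red,8 if n=="top" else 30),(grn,2 if n=="top" else 15)):
            k,_,st,ce=cv2.connectedComponentsWithStats(m)
            L=sorted((np.linalg.norm(ce[i]-u0),ce[i],st[i,4]) for i in range(1,k) if st[i,4]>=mn) if 0 else sorted([(float(np.linalg.norm(ce[i]-u0)),i) for i in range(1,k) if st[i,4]>=mn])
            if L and L[0][0]<(20 if n=="top" else 90): i=L[0][1];o.append((dl(c,ce[i],.08),st[i,4],ce[i].round(1)))
            else:o.append(None)
        print(n,[None if a is None else ((a[0][:2]*1e3).round(1).tolist(),int(a[1]),a[2].tolist()) for a in o],"dy(mm)",None if None in o else round((o[0][0]-o[1][0])[1]*1e3,1))
E
python3 -c "
from plung import *
plung()
show(*[kp(0.002,22,k) for k in (-40,-10,20,50,80,105)])"
```

```text
wrist [([-21.2, 85.2], 403, [290.3, 128.8]), ([-10.5, 61.3], 50, [290.5, 164.8])] dy(mm) 23.8
top [([-17.3, 85.1], 30, [223.5, 193.6]), ([-9.2, 60.7], 3, [234.7, 191.7])] dy(mm) 24.4
6.9667 [  13.   19.  -21.  -28.  -25. -153.] [0.3 0.5 0.1] [-0.65  0.69 -0.01] 0.693
{'tx': -0.0001, 'ty': -0.0005, 'tz': -0.0009, 'ax': -0.155, 'ay': -0.0, 'az': -0.0628} [16.5, 21.2, -18.9, -13.5, -33.2, -140.9] True rot 30.1
{'tx': 0.0, 'ty': 0.0, 'tz': 0.0, 'ax': -0.1545, 'ay': 0.0, 'az': -0.0624} [20.9, 22.8, -19.8, 1.3, -38.3, -129.2] True rot 30.0
{'tx': 0.0, 'ty': 0.0, 'tz': 0.0, 'ax': -0.1545, 'ay': -0.0, 'az': -0.0624} [25.4, 23.7, -24.5, 17.8, -39.6, -119.2] True rot 30.0
{'tx': 0.0, 'ty': 0.0, 'tz': 0.0, 'ax': -0.1545, 'ay': -0.0, 'az': -0.0624} [28.1, 23.7, -33.0, 38.7, -37.7, -112.8] True rot 30.0
{'tx': 0.0, 'ty': 0.0, 'tz': 0.0, 'ax': -0.1545, 'ay': -0.0, 'az': -0.0624} [25.9, 22.8, -43.5, 67.8, -35.3, -111.0] True rot 30.0
{'tx': 0.0, 'ty': 0.0, 'tz': 0.0, 'ax': -0.1288, 'ay': 0.0, 'az': -0.052} [18.9, 21.9, -50.3, 97.5, -35.3, -109.8] True rot 25.0
```

Request:
{"api": "play_rows", "payload": {"commands": [{"fingers": 1, "tx": 0, "ty": 0, "tz": 0, "ax": 0, "ay": 0, "az": 0}, {"fingers": 1, "tx": 0, "ty": 0, "tz": 0, "ax": 0, "ay": 0, "az": 0}, {"fingers": 1, "tx": 0, "ty": 0, "tz": 0, "ax": 0, "ay": 0, "az": 0}, {"fingers": 1, "tx": 0, "ty": 0, "tz": 0, "ax": 0, "ay": 0, "az": 0}, {"fingers": 1, "tx": 0, "ty": 0, "tz": 0, "ax": 0, "ay": 0, "az": 0}]}}

```text
time_s: 7.38
tcp_pos: [0.5972, 0.0521, 0.1148]
ee_rot: [[0.401, 0.855, 0.329], [0.297, 0.218, -0.929], [-0.867, 0.471, -0.167]]
wrist_force: [-1.2, -0.7, -0.0]
gripper_width: 0.37
```

Request:
{"api": "play_rows", "payload": {"commands": [{"fingers": 1, "tx": 0, "ty": 0, "tz": 0, "ax": 0, "ay": 0, "az": 0}, {"fingers": 1, "tx": 0, "ty": 0, "tz": 0, "ax": 0, "ay": 0, "az": 0}, {"fingers": 1, "tx": 0, "ty": 0, "tz": 0, "ax": 0, "ay": 0, "az": 0}]}}

```text
time_s: 7.63
tcp_pos: [0.5972, 0.0521, 0.1148]
ee_rot: [[0.401, 0.855, 0.329], [0.297, 0.218, -0.929], [-0.867, 0.471, -0.167]]
wrist_force: [-0.1, 0.1, -0.4]
gripper_width: 0.372
```

```bash
python3 -c "
from plung import *
plung()
show(*[kp(0.002,22,k) for k in (-70,-40)])"
```

```text
wrist [([-21.3, 85.3], 397, [290.4, 128.8]), ([-10.6, 61.2], 48, [290.5, 165.0])] dy(mm) 24.0
top [([-18.3, 85.4], 32, [223.3, 193.9]), ([-9.0, 60.4], 5, [234.8, 191.6])] dy(mm) 25.0
7.7333 [  13.   19.  -21.  -28.  -25. -153.] [-0.8 -1.1 -0.6] [-0.73  0.74  0.01] 0.371
{'tx': -0.0001, 'ty': -0.0005, 'tz': -0.0008, 'ax': -0.0005, 'ay': -0.0001, 'az': -0.0003} [13.1, 19.5, -20.6, -28.2, -24.8, -152.8] True rot 0.1
{'tx': 0.0, 'ty': 0.0, 'tz': 0.0, 'ax': -0.1545, 'ay': 0.0, 'az': -0.0624} [16.5, 21.2, -18.9, -13.5, -33.2, -140.9] True rot 30.0
```

Request:
{"api": "play_rows", "payload": {"commands": [{"fingers": 1, "tx": 0, "ty": 0, "tz": 0, "ax": -0.1545, "ay": 0, "az": -0.0624}, {"fingers": 1, "tx": 0, "ty": 0, "tz": 0, "ax": -0.1545, "ay": 0, "az": -0.0624}, {"fingers": 1, "tx": 0, "ty": 0, "tz": 0, "ax": -0.1545, "ay": 0, "az": -0.0624}, {"fingers": 1, "tx": 0, "ty": 0, "tz": 0, "ax": -0.1545, "ay": 0, "az": -0.0624}, {"fingers": 1, "tx": 0, "ty": 0, "tz": 0, "ax": -0.1545, "ay": 0, "az": -0.0624}]}}

```text
time_s: 8.15
tcp_pos: [0.5972, 0.0522, 0.1147]
ee_rot: [[0.247, 0.66, 0.709], [0.206, 0.679, -0.704], [-0.947, 0.32, 0.032]]
wrist_force: [-2.4, -2.7, 1.4]
gripper_width: 0.373
```

```bash
python3 -c "
from plung import *
plung()
show(*[kp(0.002,22,k) for k in (-40,-10)])"
```

```text
wrist [([-21.5, 91.3], 416, [349.1, 158.0]), ([-10.5, 61.3], 49, [324.3, 195.2])] dy(mm) 30.0
top [([-19.6, 91.4], 20, [220.6, 194.1]), None] dy(mm) None
8.25 [  16.   21.  -19.  -14.  -33. -141.] [-1.2 -1.3  0.2] [-0.77  0.39  0.04] 0.372
{'tx': -0.0, 'ty': -0.0, 'tz': -0.0009, 'ax': -0.0009, 'ay': 0.0001, 'az': -0.0006} [16.5, 21.2, -18.9, -13.5, -33.2, -140.9] True rot 0.2
{'tx': 0.0, 'ty': 0.0, 'tz': 0.0, 'ax': -0.1545, 'ay': 0.0, 'az': -0.0624} [20.9, 22.8, -19.8, 1.3, -38.3, -129.2] True rot 30.0
```

Request:
{"api": "play_rows", "payload": {"commands": [{"fingers": 1, "tx": 0, "ty": 0, "tz": 0, "ax": -0.1545, "ay": 0, "az": -0.0624}, {"fingers": 1, "tx": 0, "ty": 0, "tz": 0, "ax": -0.1545, "ay": 0, "az": -0.0624}, {"fingers": 1, "tx": 0, "ty": 0, "tz": 0, "ax": -0.1545, "ay": 0, "az": -0.0624}, {"fingers": 1, "tx": 0, "ty": 0, "tz": 0, "ax": -0.1545, "ay": 0, "az": -0.0624}, {"fingers": 1, "tx": 0, "ty": 0, "tz": 0, "ax": -0.1545, "ay": 0, "az": -0.0624}]}}

```text
time_s: 8.67
tcp_pos: [0.5971, 0.0522, 0.1147]
ee_rot: [[0.152, 0.291, 0.944], [0.043, 0.953, -0.301], [-0.987, 0.087, 0.132]]
wrist_force: [-0.3, -3.4, 0.9]
gripper_width: 0.372
```

```bash
python3 -c "
from plung import *
plung()
show(*[kp(0.002,22,k) for k in (-10,20)])"
```

```text
wrist [([-21.2, 87.1], 537, [374.4, 219.6]), None] dy(mm) None
top [None, None] dy(mm) None
8.7667 [  21.   23.  -20.    1.  -38. -129.] [-1.3 -2.2 -0.9] [-0.38  0.22  0.27] 0.372
{'tx': -0.0001, 'ty': 0.0005, 'tz': -0.0007, 'ax': -0.0015, 'ay': 0.0002, 'az': -0.0008} [20.9, 22.8, -19.8, 1.3, -38.3, -129.2] True rot 0.3
{'tx': 0.0, 'ty': 0.0, 'tz': 0.0, 'ax': -0.1545, 'ay': -0.0, 'az': -0.0624} [25.4, 23.7, -24.5, 17.8, -39.6, -119.2] True rot 30.0
```

Request:
{"api": "play_rows", "payload": {"commands": [{"fingers": 1, "tx": 0, "ty": 0, "tz": 0, "ax": -0.1545, "ay": 0, "az": -0.0624}, {"fingers": 1, "tx": 0, "ty": 0, "tz": 0, "ax": -0.1545, "ay": 0, "az": -0.0624}, {"fingers": 1, "tx": 0, "ty": 0, "tz": 0, "ax": -0.1545, "ay": 0, "az": -0.0624}, {"fingers": 1, "tx": 0, "ty": 0, "tz": 0, "ax": -0.1545, "ay": 0, "az": -0.0624}, {"fingers": 1, "tx": 0, "ty": 0, "tz": 0, "ax": -0.1545, "ay": 0, "az": -0.0624}]}}

```text
time_s: 9.18
tcp_pos: [0.5971, 0.0521, 0.1147]
ee_rot: [[0.139, -0.155, 0.978], [-0.149, 0.973, 0.175], [-0.979, -0.17, 0.112]]
wrist_force: [1.7, -3.0, 0.6]
gripper_width: 0.372
```

```bash
python3 -c "
from plung import *
plung()
show(*[kp(0.002,22,k) for k in (20,50)])"
```

```text
wrist [None, None] dy(mm) None
top [None, None] dy(mm) None
9.2833 [  25.   24.  -24.   18.  -40. -119.] [-0.4 -1.4  0.1] [0.27 0.19 0.11] 0.371
{'tx': -0.0002, 'ty': 0.0009, 'tz': -0.0004, 'ax': -0.002, 'ay': 0.0003, 'az': -0.001} [25.4, 23.7, -24.5, 17.8, -39.6, -119.2] True rot 0.4
{'tx': 0.0, 'ty': 0.0, 'tz': 0.0, 'ax': -0.1545, 'ay': -0.0, 'az': -0.0624} [28.1, 23.7, -33.0, 38.7, -37.7, -112.8] True rot 30.0
```

Request:
{"api": "play_rows", "payload": {"commands": [{"fingers": 1, "tx": 0, "ty": 0, "tz": 0, "ax": 0.1287, "ay": 0, "az": 0.052}, {"fingers": 1, "tx": 0, "ty": 0, "tz": 0, "ax": 0.1287, "ay": 0, "az": 0.052}, {"fingers": 1, "tx": 0, "ty": 0, "tz": 0, "ax": 0.1287, "ay": 0, "az": 0.052}, {"fingers": 1, "tx": 0, "ty": 0, "tz": 0, "ax": 0.1287, "ay": 0, "az": 0.052}, {"fingers": 1, "tx": 0, "ty": 0, "tz": 0, "ax": 0.1287, "ay": 0, "az": 0.052}]}}

```text
time_s: 9.7
tcp_pos: [0.5972, 0.052, 0.1148]
ee_rot: [[0.145, 0.228, 0.963], [0.017, 0.972, -0.233], [-0.989, 0.05, 0.137]]
wrist_force: [-1.7, 2.6, -1.5]
gripper_width: 0.374
```

```bash
python3 -c "
from plung import *
plung()
print(spotter) if 0 else None
show(kp(0.002,22,-5),kp(.03,22,-5),kp(.04,26,-40),kp(.04,26,-74),kp(.04,26,-97),kp(.04,26,-120),kp(.002,26,-120),kp(.002,26,-97))"
```

```text
wrist [([-22.5, 84.8], 473, [373.1, 227.5]), None] dy(mm) None
top [None, None] dy(mm) None
9.8 [  22.   23.  -20.    4.  -39. -127.] [-1.1 -0.   0.2] [0.36 0.53 0.14] 0.376
{'tx': -0.0001, 'ty': 0.0006, 'tz': -0.0008, 'ax': -0.0011, 'ay': 0.0001, 'az': -0.0007} [21.7, 23.0, -20.3, 3.9, -38.8, -127.4] True rot 0.2
{'tx': -0.0346, 'ty': -0.0, 'tz': -0.014, 'ax': 0.0, 'ay': 0.0, 'az': 0.0} [22.5, 20.2, -20.7, 3.8, -41.3, -128.0] True rot 0.0
{'tx': -0.0124, 'ty': 0.0, 'tz': -0.005, 'ax': 0.1777, 'ay': 0.0215, 'az': 0.0791} [15.1, 18.3, -16.1, -17.1, -41.6, -137.6] True rot 35.2
{'tx': 0.0, 'ty': 0.0, 'tz': 0.0, 'ax': 0.1698, 'ay': 0.0, 'az': 0.0828} [10.4, 15.7, -19.4, -34.4, -30.7, -149.9] True rot 34.0
{'tx': 0.0, 'ty': 0.0, 'tz': 0.0, 'ax': 0.1148, 'ay': 0.0, 'az': 0.056} [8.4, 14.1, -22.2, -47.5, -21.8, -156.9] True rot 23.0
{'tx': 0.0, 'ty': 0.0, 'tz': 0.0, 'ax': 0.1148, 'ay': -0.0, 'az': 0.056} [6.6, 13.1, -24.3, -64.5, -12.9, -159.8] True rot 23.0
{'tx': 0.0455, 'ty': 0.0, 'tz': 0.0222, 'ax': 0.0, 'ay': 0.0, 'az': 0.0} [1.4, 18.2, -21.9, -76.2, -15.9, -144.3] True rot 0.0
{'tx': 0.0, 'ty': 0.0, 'tz': 0.0, 'ax': -0.1148, 'ay': 0.0, 'az': -0.056} [5.9, 18.9, -19.8, -53.8, -21.8, -148.4] True rot 23.0
```

Request:
{"api": "play_rows", "payload": {"commands": [{"fingers": -0.15, "tx": 0, "ty": 0, "tz": 0, "ax": 0, "ay": 0, "az": 0}, {"fingers": -0.15, "tx": 0, "ty": 0, "tz": 0, "ax": 0, "ay": 0, "az": 0}, {"fingers": -0.15, "tx": 0, "ty": 0, "tz": 0, "ax": 0, "ay": 0, "az": 0}]}}

```text
time_s: 10.05
tcp_pos: [0.5978, 0.0523, 0.1152]
ee_rot: [[0.145, 0.221, 0.964], [0.013, 0.974, -0.225], [-0.989, 0.045, 0.139]]
wrist_force: [0.6, 0.4, -0.2]
gripper_width: 0.514
```

```bash
python3 -c "
from plung import *
plung(('wrist',))
show(*[kp(0.002,26,k) for k in (-38,-70,-95,-118)])"
```

```text
wrist [([-22.6, 84.7], 475, [372.5, 227.7]), None] dy(mm) None
10.1 [  22.   23.  -20.    4.  -39. -127.] [-0.1 -0.2 -0.2] [0.02 0.15 0.  ] 0.538
{'tx': 0.0003, 'ty': 0.0001, 'tz': -0.0014, 'ax': 0.1672, 'ay': 0.0219, 'az': 0.074} [14.5, 22.5, -15.0, -17.4, -39.5, -134.4] True rot 33.1
{'tx': 0.0, 'ty': 0.0, 'tz': 0.0, 'ax': 0.1598, 'ay': -0.0, 'az': 0.0779} [9.5, 20.3, -17.2, -35.4, -30.5, -143.9] True rot 32.0
{'tx': 0.0, 'ty': 0.0, 'tz': 0.0, 'ax': 0.1248, 'ay': -0.0, 'az': 0.0609} [6.1, 18.9, -19.7, -52.3, -22.4, -148.3] True rot 25.0
{'tx': 0.0, 'ty': 0.0, 'tz': 0.0, 'ax': 0.1148, 'ay': 0.0, 'az': 0.056} [2.0, 18.2, -21.7, -73.8, -16.2, -145.3] True rot 23.0
```

Request:
{"api": "play_rows", "payload": {"commands": [{"fingers": -0.15, "tx": 0.0003, "ty": 0, "tz": -0.0014, "ax": 0.1672, "ay": 0.0219, "az": 0.074}, {"fingers": -0.15, "tx": 0.0003, "ty": 0, "tz": -0.0014, "ax": 0.1672, "ay": 0.0219, "az": 0.074}, {"fingers": -0.15, "tx": 0.0003, "ty": 0, "tz": -0.0014, "ax": 0.1672, "ay": 0.0219, "az": 0.074}, {"fingers": -0.15, "tx": 0.0003, "ty": 0, "tz": -0.0014, "ax": 0.1672, "ay": 0.0219, "az": 0.074}, {"fingers": -0.15, "tx": 0.0003, "ty": 0, "tz": -0.0014, "ax": 0.1672, "ay": 0.0219, "az": 0.074}]}}

```text
time_s: 10.52
tcp_pos: [0.5969, 0.0523, 0.1149]
ee_rot: [[0.189, 0.646, 0.739], [0.247, 0.697, -0.673], [-0.95, 0.31, -0.028]]
wrist_force: [0.2, -0.4, 0.5]
gripper_width: 0.575
```

Request:
{"api": "play_rows", "payload": {"commands": [{"fingers": -0.15, "tx": 0, "ty": 0, "tz": 0, "ax": 0.1598, "ay": 0, "az": 0.0779}, {"fingers": -0.15, "tx": 0, "ty": 0, "tz": 0, "ax": 0.1598, "ay": 0, "az": 0.0779}, {"fingers": -0.15, "tx": 0, "ty": 0, "tz": 0, "ax": 0.1598, "ay": 0, "az": 0.0779}, {"fingers": -0.15, "tx": 0, "ty": 0, "tz": 0, "ax": 0.1598, "ay": 0, "az": 0.0779}, {"fingers": -0.15, "tx": 0, "ty": 0, "tz": 0, "ax": 0.1598, "ay": 0, "az": 0.0779}]}}

```text
time_s: 10.93
tcp_pos: [0.5959, 0.0519, 0.1145]
ee_rot: [[0.377, 0.857, 0.352], [0.361, 0.214, -0.908], [-0.853, 0.47, -0.229]]
wrist_force: [0.7, -1.0, 0.6]
gripper_width: 0.575
```

Request:
{"api": "play_rows", "payload": {"commands": [{"fingers": -0.15, "tx": 0, "ty": 0, "tz": 0, "ax": 0.1248, "ay": 0, "az": 0.0609}, {"fingers": -0.15, "tx": 0, "ty": 0, "tz": 0, "ax": 0.1248, "ay": 0, "az": 0.0609}, {"fingers": -0.15, "tx": 0, "ty": 0, "tz": 0, "ax": 0.1248, "ay": 0, "az": 0.0609}, {"fingers": -0.15, "tx": 0, "ty": 0, "tz": 0, "ax": 0.1248, "ay": 0, "az": 0.0609}, {"fingers": -0.15, "tx": 0, "ty": 0, "tz": 0, "ax": 0.1248, "ay": 0, "az": 0.0609}]}}

```text
time_s: 11.35
tcp_pos: [0.5957, 0.052, 0.1143]
ee_rot: [[0.541, 0.841, 0.017], [0.361, -0.214, -0.908], [-0.76, 0.497, -0.42]]
wrist_force: [-0.8, 0.1, -0.2]
gripper_width: 0.572
```

```bash
python3 -c "
from plung import *
plung(('wrist','top'))
show(*[kp(0.002,26,k) for k in (-95,-115)])"
```

```text
wrist [([-21.1, 85.4], 382, [241.7, 128.5]), ([-10.4, 61.2], 44, [257.0, 160.5])] dy(mm) 24.2
top [None, None] dy(mm) None
11.45 [   6.   19.  -20.  -52.  -22. -148.] [-0.1  0.6  0.1] [-0.86  1.08 -0.01] 0.568
{'tx': 0.0003, 'ty': -0.0001, 'tz': -0.0006, 'ax': 0.0005, 'ay': 0.0002, 'az': 0.0002} [6.1, 18.9, -19.7, -52.3, -22.4, -148.3] True rot 0.1
{'tx': 0.0, 'ty': 0.0, 'tz': 0.0, 'ax': 0.0999, 'ay': 0.0, 'az': 0.0487} [2.7, 18.3, -21.4, -70.4, -16.8, -146.4] True rot 20.0
```

Request:
{"api": "play_rows", "payload": {"commands": [{"fingers": -0.15, "tx": 0, "ty": 0, "tz": 0, "ax": 0.0999, "ay": 0, "az": 0.0487}, {"fingers": -0.15, "tx": 0, "ty": 0, "tz": 0, "ax": 0.0999, "ay": 0, "az": 0.0487}, {"fingers": -0.15, "tx": 0, "ty": 0, "tz": 0, "ax": 0.0999, "ay": 0, "az": 0.0487}, {"fingers": 0.1, "tx": 0, "ty": 0, "tz": 0, "ax": 0.0999, "ay": 0, "az": 0.0487}, {"fingers": 1, "tx": 0, "ty": 0, "tz": 0, "ax": 0.0999, "ay": 0, "az": 0.0487}]}}

```text
time_s: 11.87
tcp_pos: [0.5967, 0.052, 0.1146]
ee_rot: [[0.66, 0.716, -0.225], [0.304, -0.53, -0.792], [-0.687, 0.454, -0.568]]
wrist_force: [0.6, -0.3, -0.0]
gripper_width: 0.492
```

Request:
{"api": "play_rows", "payload": {"commands": [{"fingers": 1, "tx": 0, "ty": 0, "tz": 0, "ax": 0, "ay": 0, "az": 0}, {"fingers": 1, "tx": 0, "ty": 0, "tz": 0, "ax": 0, "ay": 0, "az": 0}, {"fingers": 1, "tx": 0, "ty": 0, "tz": 0, "ax": 0, "ay": 0, "az": 0}, {"fingers": 1, "tx": 0, "ty": 0, "tz": 0, "ax": 0, "ay": 0, "az": 0}]}}

```text
time_s: 12.2
tcp_pos: [0.5971, 0.0523, 0.115]
ee_rot: [[0.662, 0.715, -0.227], [0.304, -0.532, -0.791], [-0.686, 0.454, -0.569]]
wrist_force: [1.8, -0.1, -0.1]
gripper_width: 0.37
```

```bash
python3 -c "
from plung import *
plung(('wrist',))
show(*[kp(0.002,26,k) for k in (-115,-83,-50,-20)])"
```

```text
wrist [([-21.2, 85.2], 409, [200.9, 139.9]), ([-10.6, 61.2], 44, [226.1, 165.0])] dy(mm) 24.1
12.25 [   3.   18.  -21.  -70.  -17. -146.] [ 3.2 -0.9  0.4] [-0.87  0.85 -0.31] 0.369
{'tx': -0.0, 'ty': -0.0009, 'tz': -0.0, 'ax': 0.0003, 'ay': 0.0001, 'az': -0.0003} [2.7, 18.3, -21.4, -70.4, -16.8, -146.4] True rot 0.1
{'tx': 0.0, 'ty': 0.0, 'tz': 0.0, 'ax': -0.1598, 'ay': 0.0, 'az': -0.0779} [7.7, 19.6, -18.5, -43.7, -26.3, -146.8] True rot 32.0
{'tx': 0.0, 'ty': 0.0, 'tz': 0.0, 'ax': -0.1648, 'ay': -0.0, 'az': -0.0804} [12.5, 21.7, -15.6, -23.9, -36.5, -138.3] True rot 33.0
{'tx': 0.0, 'ty': 0.0, 'tz': 0.0, 'ax': -0.1498, 'ay': 0.0, 'az': -0.0731} [17.7, 23.7, -15.0, -7.9, -43.0, -128.4] True rot 30.0
```

Request:
{"api": "play_rows", "payload": {"commands": [{"fingers": 1, "tx": 0, "ty": 0, "tz": 0, "ax": -0.1598, "ay": 0, "az": -0.0779}, {"fingers": 1, "tx": 0, "ty": 0, "tz": 0, "ax": -0.1598, "ay": 0, "az": -0.0779}, {"fingers": 1, "tx": 0, "ty": 0, "tz": 0, "ax": -0.1598, "ay": 0, "az": -0.0779}, {"fingers": 1, "tx": 0, "ty": 0, "tz": 0, "ax": -0.1598, "ay": 0, "az": -0.0779}, {"fingers": 1, "tx": 0, "ty": 0, "tz": 0, "ax": -0.1598, "ay": 0, "az": -0.0779}]}}

```text
time_s: 12.67
tcp_pos: [0.5971, 0.0523, 0.1149]
ee_rot: [[0.46, 0.868, 0.186], [0.371, 0.002, -0.929], [-0.806, 0.497, -0.321]]
wrist_force: [-0.2, -2.2, 0.9]
gripper_width: 0.366
```

```bash
python3 -c "
from plung import *
plung(('wrist',))
show(kp(.002,26,-83))"
```

```text
wrist [([-21.3, 91.4], 379, [265.6, 121.8]), ([-10.5, 61.2], 44, [272.7, 163.9])] dy(mm) 30.2
12.7167 [   8.   20.  -19.  -43.  -26. -147.] [-0.3 -3.8  3.2] [-1.32  0.5  -0.31] 0.367
{'tx': 0.0001, 'ty': -0.0006, 'tz': -0.0003, 'ax': 0.0023, 'ay': 0.0002, 'az': 0.0008} [7.7, 19.6, -18.5, -43.7, -26.3, -146.8] True rot 0.4
```

Request:
{"api": "play_rows", "payload": {"commands": [{"fingers": 1, "tx": 0, "ty": 0, "tz": 0, "ax": -0.1648, "ay": 0, "az": -0.0804}, {"fingers": 1, "tx": 0, "ty": 0, "tz": 0, "ax": -0.1648, "ay": 0, "az": -0.0804}, {"fingers": 1, "tx": 0, "ty": 0, "tz": 0, "ax": -0.1648, "ay": 0, "az": -0.0804}, {"fingers": 1, "tx": 0, "ty": 0, "tz": 0, "ax": -0.1648, "ay": 0, "az": -0.0804}, {"fingers": 1, "tx": 0, "ty": 0, "tz": 0, "ax": -0.1648, "ay": 0, "az": -0.0804}]}}

```text
time_s: 13.13
tcp_pos: [0.597, 0.0523, 0.1149]
ee_rot: [[0.251, 0.747, 0.615], [0.301, 0.544, -0.783], [-0.92, 0.382, -0.088]]
wrist_force: [0.0, -2.7, 1.2]
gripper_width: 0.374
```

```bash
python3 -c "
from plung import *
plung(('wrist',))
show(*[kp(0.002,26,k) for k in (-50,-32,-15)])"
```

```text
wrist [([-21.0, 85.5], 429, [326.4, 154.6]), ([-10.5, 61.2], 47, [314.1, 188.2])] dy(mm) 24.2
13.1833 [  12.   22.  -16.  -24.  -37. -138.] [-0.4 -5.9  4.6] [-1.54 -0.02 -0.14] 0.373
{'tx': 0.0001, 'ty': -0.0002, 'tz': -0.0005, 'ax': 0.0023, 'ay': 0.0002, 'az': 0.001} [12.5, 21.7, -15.6, -23.9, -36.5, -138.3] True rot 0.5
{'tx': 0.0, 'ty': 0.0, 'tz': 0.0, 'ax': -0.0899, 'ay': 0.0, 'az': -0.0438} [15.5, 22.9, -14.9, -14.2, -40.8, -132.4] True rot 18.0
{'tx': 0.0, 'ty': 0.0, 'tz': 0.0, 'ax': -0.0849, 'ay': -0.0, 'az': -0.0414} [18.7, 24.0, -15.3, -5.3, -43.7, -126.7] True rot 17.0
```

Request:
{"api": "play_rows", "payload": {"commands": [{"fingers": 1, "tx": 0, "ty": 0, "tz": 0, "ax": -0.0899, "ay": 0, "az": -0.0438}, {"fingers": 1, "tx": 0, "ty": 0, "tz": 0, "ax": -0.0899, "ay": 0, "az": -0.0438}, {"fingers": 1, "tx": 0, "ty": 0, "tz": 0, "ax": -0.0899, "ay": 0, "az": -0.0438}]}}

```text
time_s: 13.43
tcp_pos: [0.5969, 0.0523, 0.1149]
ee_rot: [[0.16, 0.576, 0.802], [0.21, 0.774, -0.597], [-0.965, 0.264, 0.003]]
wrist_force: [0.4, -3.7, 2.1]
gripper_width: 0.373
```

```bash
python3 -c "
from plung import *
plung(('wrist',))
show(kp(.002,26,-32))"
```

```text
wrist [([-21.2, 90.1], 456, [357.2, 178.0]), ([-10.5, 61.3], 48, [329.6, 210.3])] dy(mm) 28.9
13.4833 [  16.   23.  -15.  -14.  -41. -132.] [ 0.9 -5.5  4.4] [-1.5  -0.35 -0.18] 0.373
{'tx': 0.0002, 'ty': 0.0001, 'tz': -0.0004, 'ax': 0.0014, 'ay': 0.0002, 'az': 0.0007} [15.5, 22.9, -14.9, -14.2, -40.8, -132.4] True rot 0.3
```

Request:
{"api": "play_rows", "payload": {"commands": [{"fingers": 1, "tx": 0, "ty": 0, "tz": 0, "ax": 0.0899, "ay": 0, "az": 0.0438}, {"fingers": 1, "tx": 0, "ty": 0, "tz": 0, "ax": 0.0899, "ay": 0, "az": 0.0438}, {"fingers": 1, "tx": 0, "ty": 0, "tz": 0, "ax": 0.0899, "ay": 0, "az": 0.0438}, {"fingers": -0.15, "tx": 0, "ty": 0, "tz": 0, "ax": 0.0899, "ay": 0, "az": 0.0438}, {"fingers": -0.15, "tx": 0, "ty": 0, "tz": 0, "ax": 0.0899, "ay": 0, "az": 0.0438}]}}

```text
time_s: 13.9
tcp_pos: [0.5955, 0.0521, 0.1142]
ee_rot: [[0.25, 0.752, 0.61], [0.303, 0.538, -0.787], [-0.92, 0.381, -0.093]]
wrist_force: [-0.3, 0.8, -0.3]
gripper_width: 0.45
```

Request:
{"api": "play_rows", "payload": {"commands": [{"fingers": -0.15, "tx": 0, "ty": 0, "tz": 0, "ax": 0, "ay": 0, "az": 0}, {"fingers": -0.15, "tx": 0, "ty": 0, "tz": 0, "ax": 0, "ay": 0, "az": 0}]}}

```text
time_s: 14.07
tcp_pos: [0.5957, 0.0526, 0.114]
ee_rot: [[0.25, 0.751, 0.612], [0.302, 0.54, -0.786], [-0.92, 0.381, -0.092]]
wrist_force: [-0.2, -0.2, 0.1]
gripper_width: 0.545
```

```bash
python3 -c "
from plung import *
plung(('wrist',))
show(*[kp(0.002,26,k) for k in (-83,-115)])"
```

```text
wrist [([-21.1, 85.3], 438, [327.7, 155.8]), ([-10.5, 61.1], 49, [315.6, 189.6])] dy(mm) 24.2
14.1167 [  12.   22.  -16.  -24.  -37. -138.] [-0.1 -0.3  0.3] [-0.67  0.37 -0.01] 0.557
{'tx': -0.0006, 'ty': 0.0012, 'tz': 0.0006, 'ax': 0.1646, 'ay': -0.0002, 'az': 0.0811} [7.7, 19.6, -18.5, -43.7, -26.3, -146.8] True rot 33.0
{'tx': 0.0, 'ty': 0.0, 'tz': 0.0, 'ax': 0.1598, 'ay': -0.0, 'az': 0.0779} [2.7, 18.3, -21.4, -70.4, -16.8, -146.4] True rot 32.0
```

Request:
{"api": "play_rows", "payload": {"commands": [{"fingers": -0.15, "tx": -0.0006, "ty": 0.0012, "tz": 0.0006, "ax": 0.1646, "ay": 0, "az": 0.0811}, {"fingers": -0.15, "tx": -0.0006, "ty": 0.0012, "tz": 0.0006, "ax": 0.1646, "ay": 0, "az": 0.0811}, {"fingers": -0.15, "tx": -0.0006, "ty": 0.0012, "tz": 0.0006, "ax": 0.1646, "ay": 0, "az": 0.0811}, {"fingers": -0.15, "tx": -0.0006, "ty": 0.0012, "tz": 0.0006, "ax": 0.1646, "ay": 0, "az": 0.0811}, {"fingers": -0.15, "tx": -0.0006, "ty": 0.0012, "tz": 0.0006, "ax": 0.1646, "ay": 0, "az": 0.0811}]}}

```text
time_s: 14.53
tcp_pos: [0.5964, 0.0525, 0.1147]
ee_rot: [[0.464, 0.868, 0.176], [0.372, -0.011, -0.928], [-0.804, 0.496, -0.328]]
wrist_force: [-0.1, -0.6, 1.0]
gripper_width: 0.574
```

Request:
{"api": "play_rows", "payload": {"commands": [{"fingers": -0.15, "tx": 0, "ty": 0, "tz": 0, "ax": 0.1598, "ay": 0, "az": 0.0779}, {"fingers": -0.15, "tx": 0, "ty": 0, "tz": 0, "ax": 0.1598, "ay": 0, "az": 0.0779}, {"fingers": -0.15, "tx": 0, "ty": 0, "tz": 0, "ax": 0.1598, "ay": 0, "az": 0.0779}, {"fingers": -0.15, "tx": 0, "ty": 0, "tz": 0, "ax": 0.1598, "ay": 0, "az": 0.0779}, {"fingers": 0.1, "tx": 0, "ty": 0, "tz": 0, "ax": 0.1598, "ay": 0, "az": 0.0779}]}}

```text
time_s: 14.95
tcp_pos: [0.5962, 0.0527, 0.1146]
ee_rot: [[0.663, 0.713, -0.231], [0.304, -0.538, -0.787], [-0.685, 0.451, -0.573]]
wrist_force: [0.5, -0.6, 0.6]
gripper_width: 0.548
```

Request:
{"api": "play_rows", "payload": {"commands": [{"fingers": 1, "tx": 0, "ty": 0, "tz": 0, "ax": 0, "ay": 0, "az": 0}, {"fingers": 1, "tx": 0, "ty": 0, "tz": 0, "ax": 0, "ay": 0, "az": 0}, {"fingers": 1, "tx": 0, "ty": 0, "tz": 0, "ax": 0, "ay": 0, "az": 0}, {"fingers": 1, "tx": 0, "ty": 0, "tz": 0, "ax": 0, "ay": 0, "az": 0}]}}

```text
time_s: 15.28
tcp_pos: [0.5973, 0.0525, 0.1152]
ee_rot: [[0.662, 0.715, -0.225], [0.305, -0.531, -0.791], [-0.685, 0.455, -0.569]]
wrist_force: [-1.0, -1.1, 0.7]
gripper_width: 0.375
```

```bash
python3 -c "
from plung import *
plung(('wrist',))
show(*[kp(0.002,26,k) for k in (-115,-83,-50)])"
```

```text
wrist [([-21.2, 85.4], 404, [200.9, 140.1]), ([-10.4, 61.1], 43, [226.3, 165.5])] dy(mm) 24.3
15.3333 [   3.   18.  -21.  -71.  -17. -146.] [ 0.3 -2.   1.1] [-0.87  1.39 -0.01] 0.372
{'tx': -0.0, 'ty': -0.001, 'tz': 0.0004, 'ax': 0.0005, 'ay': -0.0003, 'az': -0.0002} [2.7, 18.3, -21.4, -70.4, -16.8, -146.4] True rot 0.1
{'tx': 0.0, 'ty': 0.0, 'tz': 0.0, 'ax': -0.1598, 'ay': 0.0, 'az': -0.0779} [7.7, 19.6, -18.5, -43.7, -26.3, -146.8] True rot 32.0
{'tx': 0.0, 'ty': 0.0, 'tz': 0.0, 'ax': -0.1648, 'ay': -0.0, 'az': -0.0804} [12.5, 21.7, -15.6, -23.9, -36.5, -138.3] True rot 33.0
```

Request:
{"api": "play_rows", "payload": {"commands": [{"fingers": 1, "tx": 0, "ty": 0, "tz": 0, "ax": -0.1598, "ay": 0, "az": -0.0779}, {"fingers": 1, "tx": 0, "ty": 0, "tz": 0, "ax": -0.1598, "ay": 0, "az": -0.0779}, {"fingers": 1, "tx": 0, "ty": 0, "tz": 0, "ax": -0.1598, "ay": 0, "az": -0.0779}, {"fingers": 1, "tx": 0, "ty": 0, "tz": 0, "ax": -0.1598, "ay": 0, "az": -0.0779}, {"fingers": 1, "tx": 0, "ty": 0, "tz": 0, "ax": -0.1598, "ay": 0, "az": -0.0779}]}}

```text
time_s: 15.75
tcp_pos: [0.5971, 0.0526, 0.1151]
ee_rot: [[0.46, 0.868, 0.187], [0.372, 0.003, -0.928], [-0.806, 0.497, -0.322]]
wrist_force: [-2.3, -3.0, 1.4]
gripper_width: 0.369
```

Request:
{"api": "play_rows", "payload": {"commands": [{"fingers": 1, "tx": 0, "ty": 0, "tz": 0, "ax": -0.1648, "ay": 0, "az": -0.0804}, {"fingers": 1, "tx": 0, "ty": 0, "tz": 0, "ax": -0.1648, "ay": 0, "az": -0.0804}, {"fingers": 1, "tx": 0, "ty": 0, "tz": 0, "ax": -0.1648, "ay": 0, "az": -0.0804}, {"fingers": 1, "tx": 0, "ty": 0, "tz": 0, "ax": -0.1648, "ay": 0, "az": -0.0804}, {"fingers": 1, "tx": 0, "ty": 0, "tz": 0, "ax": -0.1648, "ay": 0, "az": -0.0804}]}}

```text
time_s: 16.17
tcp_pos: [0.5969, 0.0525, 0.115]
ee_rot: [[0.25, 0.746, 0.617], [0.301, 0.546, -0.782], [-0.92, 0.381, -0.088]]
wrist_force: [-1.1, -0.7, 0.5]
gripper_width: 0.368
```

```bash
python3 -c "
from plung import *
plung(('wrist',))
show(*[kp(0.002,26,k) for k in (-50,-32,-15)])"
```

```text
wrist [([-21.1, 85.2], 427, [326.3, 155.3]), ([-10.5, 61.1], 48, [314.0, 188.9])] dy(mm) 24.2
16.2167 [  12.   22.  -16.  -24.  -37. -138.] [-3.  -4.3  2.5] [-1.62  0.73  0.22] 0.372
{'tx': 0.0002, 'ty': -0.0003, 'tz': -0.0001, 'ax': 0.0031, 'ay': -0.0001, 'az': 0.0015} [12.5, 21.7, -15.6, -23.9, -36.5, -138.3] True rot 0.6
{'tx': 0.0, 'ty': 0.0, 'tz': 0.0, 'ax': -0.0899, 'ay': 0.0, 'az': -0.0438} [15.5, 22.9, -14.9, -14.2, -40.8, -132.4] True rot 18.0
{'tx': 0.0, 'ty': 0.0, 'tz': 0.0, 'ax': -0.0849, 'ay': -0.0, 'az': -0.0414} [18.7, 24.0, -15.3, -5.3, -43.7, -126.7] True rot 17.0
```

Request:
{"api": "play_rows", "payload": {"commands": [{"fingers": 1, "tx": 0, "ty": 0, "tz": 0, "ax": -0.0899, "ay": 0, "az": -0.0438}, {"fingers": 1, "tx": 0, "ty": 0, "tz": 0, "ax": -0.0899, "ay": 0, "az": -0.0438}, {"fingers": 1, "tx": 0, "ty": 0, "tz": 0, "ax": -0.0899, "ay": 0, "az": -0.0438}]}}

```text
time_s: 16.47
tcp_pos: [0.5968, 0.0525, 0.1149]
ee_rot: [[0.159, 0.574, 0.803], [0.21, 0.775, -0.596], [-0.965, 0.263, 0.003]]
wrist_force: [-2.1, -3.2, -0.3]
gripper_width: 0.368
```

```bash
python3 -c "
from plung import *
plung(('wrist',))
show(*[kp(0.002,26,k) for k in (-32,-26,-20)])"
```

```text
wrist [([-21.0, 79.3], 448, [345.1, 186.5]), ([-10.6, 61.2], 47, [329.4, 210.8])] dy(mm) 18.2
16.5167 [  16.   23.  -15.  -14.  -41. -132.] [-2.7 -4.7  1.8] [-1.43  0.52  0.19] 0.376
{'tx': 0.0002, 'ty': -0.0, 'tz': -0.0002, 'ax': 0.002, 'ay': -0.0, 'az': 0.0009} [15.5, 22.9, -14.9, -14.2, -40.8, -132.4] True rot 0.4
{'tx': 0.0, 'ty': 0.0, 'tz': 0.0, 'ax': -0.03, 'ay': -0.0, 'az': -0.0146} [16.6, 23.3, -14.9, -11.1, -42.0, -130.4] True rot 6.0
{'tx': 0.0, 'ty': 0.0, 'tz': 0.0, 'ax': -0.03, 'ay': -0.0, 'az': -0.0146} [17.7, 23.7, -15.0, -7.9, -43.0, -128.4] True rot 6.0
```

Request:
{"api": "play_rows", "payload": {"commands": [{"fingers": -0.3, "tx": 0, "ty": 0, "tz": 0, "ax": 0, "ay": 0, "az": 0}, {"fingers": -0.3, "tx": 0, "ty": 0, "tz": 0, "ax": 0, "ay": 0, "az": 0}, {"fingers": -0.3, "tx": 0, "ty": 0, "tz": 0, "ax": 0, "ay": 0, "az": 0}, {"fingers": -0.3, "tx": 0, "ty": 0, "tz": 0, "ax": 0, "ay": 0, "az": 0}]}}

```text
time_s: 16.85
tcp_pos: [0.5975, 0.0524, 0.1154]
ee_rot: [[0.163, 0.578, 0.799], [0.213, 0.771, -0.601], [-0.963, 0.268, 0.002]]
wrist_force: [0.2, -0.5, -0.2]
gripper_width: 0.585
```

```bash
cat >> go.py <<'E'
VR=orient(90+YD,0,YD)
def tp(x,z,y=.114): return d2w([x,y,z]),VR
E
python3 -c "
from plung import *
plung(('wrist',))
show(kp(0.06,26,-32),tp(.045,.165),tp(.036,.098),tp(.024,.098))"
```

```text
wrist [([-21.0, 79.3], 429, [343.7, 184.9]), ([-10.5, 61.3], 48, [328.4, 209.1])] dy(mm) 18.0
16.9 [  15.   23.  -15.  -14.  -41. -132.] [0.1 0.5 0.2] [-0.45  0.22  0.01] 0.61
{'tx': -0.0687, 'ty': -0.0004, 'tz': -0.0348, 'ax': -0.0004, 'ay': 0.0004, 'az': -0.0008} [17.0, 16.9, -16.2, -12.7, -45.1, -135.8] True rot 0.2
{'tx': 0.0549, 'ty': 0.1998, 'tz': 0.0606, 'ax': -0.157, 'ay': 0.0216, 'az': -0.0835} [25.4, 33.9, 8.9, 0.0, -65.0, -123.8] True rot 32.2
{'tx': 0.0893, 'ty': -0.0, 'tz': -0.012, 'ax': 0.0, 'ay': 0.0, 'az': 0.0} [25.8, 36.5, 3.3, -0.0, -56.9, -124.2] True rot 0.0
{'tx': 0.0, 'ty': -0.0, 'tz': -0.016, 'ax': 0.0, 'ay': 0.0, 'az': 0.0} [26.4, 35.5, 1.4, -0.0, -55.9, -124.8] True rot 0.0
```

Request:
{"api": "play_rows", "payload": {"commands": [{"fingers": -0.3, "tx": -0.0687, "ty": 0, "tz": -0.0348, "ax": 0, "ay": 0, "az": 0}, {"fingers": -0.3, "tx": -0.0687, "ty": 0, "tz": -0.0348, "ax": 0, "ay": 0, "az": 0}, {"fingers": -0.3, "tx": -0.0687, "ty": 0, "tz": -0.0348, "ax": 0, "ay": 0, "az": 0}]}}

```text
time_s: 17.15
tcp_pos: [0.5687, 0.0575, 0.1683]
ee_rot: [[0.167, 0.575, 0.801], [0.213, 0.772, -0.599], [-0.963, 0.271, 0.006]]
wrist_force: [0.4, -0.3, 0.0]
gripper_width: 0.647
```

Request:
{"api": "play_rows", "payload": {"commands": [{"fingers": 1, "tx": 0.0549, "ty": 0.1998, "tz": 0.0606, "ax": -0.157, "ay": 0.0216, "az": -0.0835}, {"fingers": 1, "tx": 0.0549, "ty": 0.1998, "tz": 0.0606, "ax": -0.157, "ay": 0.0216, "az": -0.0835}, {"fingers": 1, "tx": 0.0549, "ty": 0.1998, "tz": 0.0606, "ax": -0.157, "ay": 0.0216, "az": -0.0835}, {"fingers": 1, "tx": 0.0549, "ty": 0.1998, "tz": 0.0606, "ax": -0.157, "ay": 0.0216, "az": -0.0835}, {"fingers": 1, "tx": 0.0549, "ty": 0.1998, "tz": 0.0606, "ax": -0.157, "ay": 0.0216, "az": -0.0835}]}}

```text
time_s: 17.57
tcp_pos: [0.702, 0.1587, 0.1611]
ee_rot: [[0.001, 0.139, 0.99], [-0.002, 0.99, -0.139], [-1.0, -0.001, 0.002]]
wrist_force: [-0.2, -0.3, -1.7]
gripper_width: 0.358
```

```bash
python3 -c "
from plung import *
show(tp(.045,.165),tp(.036,.098))
plung(('wrist','top'))
s=r.sense();w=viewer.capture('wrist');c=cam(w,s)
im=cv2.resize(w['image'][:,:,::-1],(800,600),interpolation=cv2.INTER_CUBIC)
for x in (.012,.004):
    u=(proj(c,[d2w([x,.112+a,.087+b]) for a,b in((-.013,-.017),(.013,-.017),(.013,.013),(-.013,.013))])*1.5625).astype(int);cv2.polylines(im,[u.reshape(-1,1,2)],True,(255,255,0),1)
cv2.imwrite('pics/t1.png',im)"
```

```text
17.5667 [  26.   34.    9.    0.  -65. -124.] [-0.2 -0.3 -1.7] [ 0.07 -0.2  -0.  ] 0.358
{'tx': -0.0052, 'ty': -0.007, 'tz': -0.0051, 'ax': 0.0022, 'ay': 0.0005, 'az': 0.0005} [25.4, 33.9, 8.9, -0.0, -65.0, -123.8] True rot 0.4
{'tx': 0.0893, 'ty': -0.0, 'tz': -0.012, 'ax': 0.0, 'ay': 0.0, 'az': 0.0} [25.8, 36.5, 3.3, -0.0, -56.9, -124.2] True rot 0.0
wrist [([-20.3, 79.3], 383, [200.0, 116.4]), ([-10.3, 61.5], 55, [177.6, 129.5])] dy(mm) 17.8
top [([-18.8, 79.4], 33, [225.9, 194.5]), ([-8.8, 61.1], 4, [234.5, 191.5])] dy(mm) 18.3
```

View pics/t1.png

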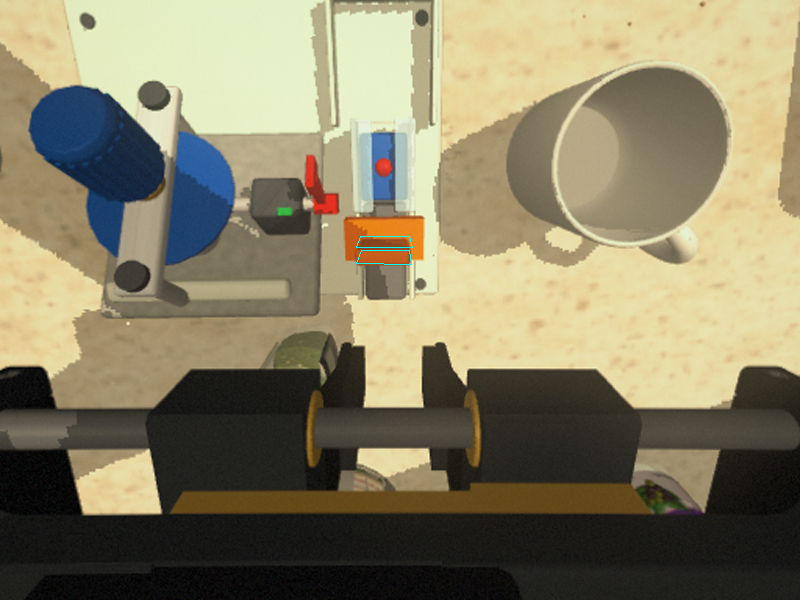

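Request:
{"api": "play_rows", "payload": {"commands": [{"fingers": 1, "tx": 0.0841, "ty": -0.007, "tz": -0.0171, "ax": 0.002, "ay": 0, "az": 0}, {"fingers": 1, "tx": 0.0841, "ty": -0.007, "tz": -0.0171, "ax": 0.002, "ay": 0, "az": 0}, {"fingers": 1, "tx": 0.0841, "ty": -0.007, "tz": -0.0171, "ax": 0.002, "ay": 0, "az": 0}, {"fingers": 1, "tx": 0.0841, "ty": -0.007, "tz": -0.0171, "ax": 0.002, "ay": 0, "az": 0}, {"fingers": 1, "tx": 0.0841, "ty": -0.007, "tz": -0.0171, "ax": 0.002, "ay": 0, "az": 0}]}}

```text
time_s: 18.13
tcp_pos: [0.6854, 0.1504, 0.1049]
ee_rot: [[0.006, 0.153, 0.988], [0.002, 0.988, -0.153], [-1.0, 0.003, 0.006]]
wrist_force: [-0.2, 0.2, 0.9]
gripper_width: 0.008
```

```bash
python3 -c "
from plung import *
show(tp(.036,.098),tp(.022,.098),tp(0,.098),tp(-.0165,.098))
plung(('wrist',))"
```

```text
18.1333 [  26.   35.    3.    0.  -57. -124.] [-0.2  0.2  0.9] [ 0.04 -0.23 -0.03] 0.008
{'tx': 0.0092, 'ty': 0.0071, 'tz': 0.0032, 'ax': -0.0024, 'ay': 0.0018, 'az': -0.0008} [25.8, 36.5, 3.3, 0.0, -56.9, -124.2] True rot 0.6
{'tx': 0.0, 'ty': -0.0, 'tz': -0.0187, 'ax': 0.0, 'ay': 0.0, 'az': 0.0} [26.5, 35.3, 1.1, -0.0, -55.8, -124.9] True rot 0.0
{'tx': 0.0, 'ty': -0.0, 'tz': -0.0293, 'ax': 0.0, 'ay': 0.0, 'az': 0.0} [27.6, 33.6, -2.3, -0.0, -54.2, -126.0] True rot 0.0
{'tx': 0.0, 'ty': 0.0, 'tz': -0.022, 'ax': 0.0, 'ay': 0.0, 'az': 0.0} [28.4, 32.3, -4.7, 0.0, -53.0, -126.8] True rot 0.0
wrist [([-20.6, 79.0], 535, [200.5, 148.9]), ([-10.4, 61.5], 84, [172.5, 166.0])] dy(mm) 17.5
```

Request:
{"api": "play_rows", "payload": {"commands": [{"fingers": 1, "tx": 0.0092, "ty": 0.0071, "tz": 0.0032, "ax": -0.0024, "ay": 0.0018, "az": -0.0008}, {"fingers": 1, "tx": 0.0092, "ty": 0.0071, "tz": 0.0032, "ax": -0.0024, "ay": 0.0018, "az": -0.0008}, {"fingers": 1, "tx": 0.0092, "ty": 0.0071, "tz": -0.015, "ax": -0.0024, "ay": 0.0018, "az": -0.0008}, {"fingers": 1, "tx": 0.0092, "ty": 0.0071, "tz": -0.0155, "ax": -0.0024, "ay": 0.0018, "az": -0.0008}]}}

```text
time_s: 18.52
tcp_pos: [0.6732, 0.1586, 0.0955]
ee_rot: [[-0.003, 0.144, 0.99], [-0.0, 0.99, -0.144], [-1.0, -0.001, -0.003]]
wrist_force: [2.0, -0.6, -1.9]
gripper_width: 0.007
```

```bash
cat > tabm.py <<'E'
from plung import *
def tabm():
    s=r.sense();print("tcp in disp mm",(yawR(Q[2]).T@(s["tcp_pos"]-[Q[0],Q[1],0])*1e3).round(1),"F disp",(yawR(Q[2]).T@s["wrist_force"]).round(1))
    for n in("wrist","top"):
        p=viewer.capture(n);c=cam(p,s);h=cv2.cvtColor(p["image"],cv2.COLOR_RGB2HSV).astype(int)
        m=((abs(h[...,0]-11)<5)&(h[...,1]>170)&(h[...,2]>70)).astype(np.uint8)
        u=proj(c,d2w([0,.112,.075]))[0];k,_,st,ce=cv2.connectedComponentsWithStats(m)
        L=[i for i in range(1,k) if st[i,4]>12 and np.linalg.norm(ce[i]-u)<(40 if n=="top" else 200)]
        for i in L: print(n,"orange",int(st[i,4]),(dl(c,ce[i],.07)*1e3).round(1)[:2])
E
python3 -c "
from tabm import *
tabm()
show(tp(.022,.098),tp(0,.098),tp(-.0165,.098))"
```

```text
tcp in disp mm [ 20.2 115.   95.5] F disp [ 2.1 -0.3 -1.9]
wrist orange 3193 [  4.6 110.8]
top orange 63 [ -3.1 108.1]
18.6167 [  27.   35.    1.   -0.  -56. -125.] [ 2.8 -0.6 -1.2] [ 0.06 -0.77 -0.01] 0.008
{'tx': -0.0031, 'ty': -0.0013, 'tz': 0.0009, 'ax': 0.0006, 'ay': -0.0007, 'az': 0.0003} [26.5, 35.3, 1.1, -0.0, -55.8, -124.9] True rot 0.2
{'tx': 0.0, 'ty': -0.0, 'tz': -0.0293, 'ax': 0.0, 'ay': 0.0, 'az': 0.0} [27.6, 33.6, -2.3, -0.0, -54.2, -126.0] True rot 0.0
{'tx': 0.0, 'ty': 0.0, 'tz': -0.022, 'ax': 0.0, 'ay': 0.0, 'az': 0.0} [28.4, 32.3, -4.7, 0.0, -53.0, -126.8] True rot 0.0
```

Request:
{"api": "play_rows", "payload": {"commands": [{"fingers": 1, "tx": -0.0025, "ty": -0.0013, "tz": -0.009, "ax": 0, "ay": 0, "az": 0}, {"fingers": 1, "tx": -0.0025, "ty": -0.0013, "tz": -0.018, "ax": 0, "ay": 0, "az": 0}, {"fingers": 1, "tx": -0.0025, "ty": -0.0013, "tz": -0.027, "ax": 0, "ay": 0, "az": 0}, {"fingers": 1, "tx": -0.0025, "ty": -0.0013, "tz": -0.036, "ax": 0, "ay": 0, "az": 0}, {"fingers": 1, "tx": -0.0025, "ty": -0.0013, "tz": -0.042, "ax": 0, "ay": 0, "az": 0}]}}

```text
time_s: 19.03
tcp_pos: [0.642, 0.1618, 0.0975]
ee_rot: [[-0.003, 0.144, 0.99], [-0.001, 0.99, -0.144], [-1.0, -0.001, -0.003]]
wrist_force: [5.8, -0.6, -2.6]
gripper_width: 0.006
```

```bash
python3 -c "
from tabm import *
tabm();plung(('wrist',))
show(tp(-.0235,.098),tp(-.026,.098))"
```

```text
tcp in disp mm [-11.  113.6  97.5] F disp [ 5.8  0.2 -2.6]
wrist orange 3115 [-26.6 110.3]
top orange 36 [-37. 108.]
wrist [([-20.7, 79.3], 624, [195.8, 223.4]), None] dy(mm) None
19.1833 [  28.   33.   -4.   -0.  -54. -126.] [ 4.2 -0.2 -0.7] [ 0.1  -1.44  0.01] 0.008
{'tx': -0.0006, 'ty': 0.0005, 'tz': -0.0165, 'ax': 0.0005, 'ay': -0.0012, 'az': 0.0005} [28.8, 31.7, -5.7, -0.0, -52.6, -127.2] True rot 0.3
{'tx': 0.0, 'ty': -0.0, 'tz': -0.0033, 'ax': 0.0, 'ay': 0.0, 'az': 0.0} [29.0, 31.5, -6.1, -0.0, -52.4, -127.3] True rot 0.0
```

Request:
{"api": "play_rows", "payload": {"commands": [{"fingers": 1, "tx": 0, "ty": 0, "tz": -0.006, "ax": 0, "ay": 0, "az": 0}, {"fingers": 1, "tx": 0, "ty": 0, "tz": -0.012, "ax": 0, "ay": 0, "az": 0}, {"fingers": 1, "tx": 0, "ty": 0, "tz": -0.0165, "ax": 0, "ay": 0, "az": 0}, {"fingers": 1, "tx": 0, "ty": 0, "tz": -0.018, "ax": 0, "ay": 0, "az": 0}, {"fingers": 1, "tx": 0, "ty": 0, "tz": -0.018, "ax": 0, "ay": 0, "az": 0}]}}

```text
time_s: 19.6
tcp_pos: [0.6322, 0.1632, 0.0976]
ee_rot: [[0.003, 0.144, 0.99], [-0.001, 0.99, -0.144], [-1.0, -0.0, 0.003]]
wrist_force: [12.5, -3.1, -6.5]
gripper_width: 0.004
```

```bash
python3 -c "
from tabm import *
from station import spotter
tabm()
p=viewer.capture('wrist');c=cam(p,r.sense())
for x in spotter.find_in('tablet',p)[:2]: print(x['score'],x['uv'],dl(c,x['uv'],.023))
cv2.imwrite('pics/e1.png',cv2.resize(p['image'][:,:,::-1],(800,600)))"
```

```text
tcp in disp mm [-21.  113.6  97.6] F disp [12.8 -1.3 -6.5]
wrist orange 3141 [-36.1 110.3]
0.85 [248.7, 101.9] [-0.10093173  0.11138929  0.023     ]
```

View pics/e1.png

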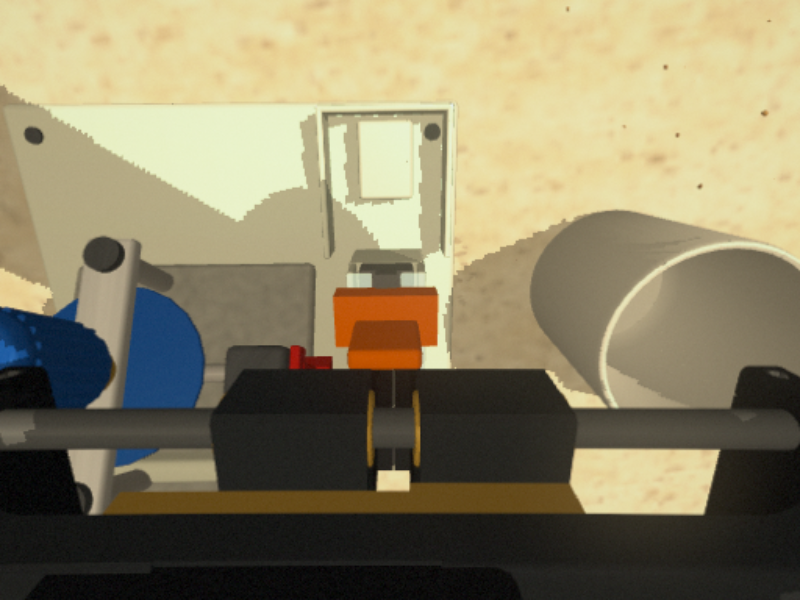

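Request:
{"api": "play_rows", "payload": {"commands": [{"fingers": 1, "tx": 0, "ty": 0, "tz": -0.003, "ax": 0, "ay": 0, "az": 0}, {"fingers": 1, "tx": 0, "ty": 0, "tz": -0.003, "ax": 0, "ay": 0, "az": 0}, {"fingers": 1, "tx": 0, "ty": 0, "tz": -0.003, "ax": 0, "ay": 0, "az": 0}]}}

```text
time_s: 20.05
tcp_pos: [0.632, 0.1633, 0.0977]
ee_rot: [[0.007, 0.144, 0.99], [-0.0, 0.99, -0.144], [-1.0, 0.001, 0.007]]
wrist_force: [16.7, -4.8, -8.6]
gripper_width: 0.002
```

```bash
python3 -c "
from tabm import *
tabm()"
```

```text
tcp in disp mm [-21.2 113.6  97.7] F disp [17.2 -2.3 -8.6]
wrist orange 3140 [-36.1 110.4]
```

Request:
{"api": "play_rows", "payload": {"commands": [{"fingers": 1, "tx": 0, "ty": 0, "tz": 0.03, "ax": 0, "ay": 0, "az": 0}, {"fingers": 1, "tx": 0, "ty": 0, "tz": 0.06, "ax": 0, "ay": 0, "az": 0}, {"fingers": 1, "tx": 0, "ty": 0, "tz": 0.09, "ax": 0, "ay": 0, "az": 0}, {"fingers": 1, "tx": -0.05, "ty": 0, "tz": 0.09, "ax": 0, "ay": 0, "az": 0}, {"fingers": -0.15, "tx": -0.1, "ty": 0, "tz": 0.07, "ax": 0, "ay": 0, "az": 0}]}}

```text
time_s: 20.57
tcp_pos: [0.6778, 0.1544, 0.1659]
ee_rot: [[-0.018, 0.147, 0.989], [-0.007, 0.989, -0.147], [-1.0, -0.009, -0.017]]
wrist_force: [0.4, 0.8, 1.1]
gripper_width: 0.029
```

Request:
{"api": "play_rows", "payload": {"commands": [{"fingers": -0.3, "tx": 0, "ty": 0, "tz": 0, "ax": 0, "ay": 0, "az": 0}, {"fingers": -0.3, "tx": 0, "ty": 0, "tz": 0, "ax": 0, "ay": 0, "az": 0}]}}

```text
time_s: 20.73
tcp_pos: [0.6785, 0.1567, 0.1749]
ee_rot: [[-0.003, 0.144, 0.99], [0.0, 0.99, -0.144], [-1.0, -0.0, -0.003]]
wrist_force: [0.3, -0.1, -0.5]
gripper_width: 0.152
```

```bash
python3 -c "
from tabm import *
tabm();plung()
show(kp(.06,26,-35),kp(.06,26,-60),kp(.06,26,-85),kp(.003,26,-85))"
```

```text
tcp in disp mm [ 25.8 113.8 174.9] F disp [ 0.3 -0.1 -0.5]
wrist orange 1308 [  6.2 110.6]
top orange 176 [  6.5 110. ]
wrist [([-20.1, 79.5], 219, [211.1, 147.3]), ([-10.2, 61.7], 39, [190.5, 158.9])] dy(mm) 17.7
top [([-18.3, 79.2], 26, [226.0, 194.3]), ([-10.0, 60.9], 2, [234.5, 192.0])] dy(mm) 18.3
20.9333 [  26.   32.    6.   -0.  -65. -125.] [ 0.1  0.2 -0.5] [ 0.05 -0.18 -0.03] 0.327
{'tx': 0.0087, 'ty': -0.1519, 'tz': -0.1252, 'ax': 0.1717, 'ay': -0.0237, 'az': 0.0931} [16.5, 16.6, -16.3, -14.1, -44.4, -137.0] True rot 35.4
{'tx': 0.0, 'ty': 0.0, 'tz': 0.0, 'ax': 0.1248, 'ay': 0.0, 'az': 0.0609} [12.7, 14.5, -18.4, -25.8, -36.9, -147.1] True rot 25.0
{'tx': 0.0, 'ty': 0.0, 'tz': 0.0, 'ax': 0.1248, 'ay': 0.0, 'az': 0.0609} [10.3, 12.5, -21.7, -37.9, -27.1, -157.0] True rot 25.0
{'tx': 0.0683, 'ty': 0.0, 'tz': 0.0333, 'ax': 0.0, 'ay': 0.0, 'az': 0.0} [7.5, 19.3, -18.7, -44.9, -25.7, -147.3] True rot 0.0
```

Request:
{"api": "play_rows", "payload": {"commands": [{"fingers": -0.5, "tx": 0.0087, "ty": -0.1519, "tz": -0.1252, "ax": 0.1717, "ay": -0.0237, "az": 0.0931}, {"fingers": -0.5, "tx": 0.0087, "ty": -0.1519, "tz": -0.1252, "ax": 0.1717, "ay": -0.0237, "az": 0.0931}, {"fingers": -0.5, "tx": 0.0087, "ty": -0.1519, "tz": -0.1252, "ax": 0.1717, "ay": -0.0237, "az": 0.0931}, {"fingers": -0.5, "tx": 0.0087, "ty": -0.1519, "tz": -0.1252, "ax": 0.1717, "ay": -0.0237, "az": 0.0931}, {"fingers": -0.5, "tx": 0.0087, "ty": -0.1519, "tz": -0.1252, "ax": 0.1717, "ay": -0.0237, "az": 0.0931}]}}

```text
time_s: 21.35
tcp_pos: [0.5645, 0.0542, 0.1646]
ee_rot: [[0.174, 0.617, 0.768], [0.23, 0.732, -0.641], [-0.957, 0.288, -0.015]]
wrist_force: [0.2, 0.3, -0.4]
gripper_width: 0.699
```

Request:
{"api": "play_rows", "payload": {"commands": [{"fingers": -0.5, "tx": 0, "ty": 0, "tz": 0, "ax": 0.1598, "ay": 0, "az": 0.0779}, {"fingers": -0.5, "tx": 0, "ty": 0, "tz": 0, "ax": 0.1598, "ay": 0, "az": 0.0779}, {"fingers": -0.5, "tx": 0, "ty": 0, "tz": 0, "ax": 0.1598, "ay": 0, "az": 0.0779}, {"fingers": -0.5, "tx": 0, "ty": 0, "tz": 0, "ax": 0.1598, "ay": 0, "az": 0.0779}, {"fingers": -0.5, "tx": 0, "ty": 0, "tz": 0, "ax": 0.1598, "ay": 0, "az": 0.0779}]}}

```text
time_s: 21.77
tcp_pos: [0.5678, 0.0566, 0.1646]
ee_rot: [[0.359, 0.847, 0.392], [0.357, 0.264, -0.896], [-0.862, 0.462, -0.208]]
wrist_force: [0.2, -0.3, -0.8]
gripper_width: 0.75
```

Request:
{"api": "play_rows", "payload": {"commands": [{"fingers": -0.5, "tx": 0, "ty": 0, "tz": 0, "ax": 0.1598, "ay": 0, "az": 0.0779}, {"fingers": -0.5, "tx": 0, "ty": 0, "tz": 0, "ax": 0.1598, "ay": 0, "az": 0.0779}, {"fingers": -0.5, "tx": 0, "ty": 0, "tz": 0, "ax": 0.1598, "ay": 0, "az": 0.0779}, {"fingers": -0.5, "tx": 0, "ty": 0, "tz": 0, "ax": 0.1598, "ay": 0, "az": 0.0779}, {"fingers": -0.5, "tx": 0, "ty": 0, "tz": 0, "ax": 0.1598, "ay": 0, "az": 0.0779}]}}

```text
time_s: 22.18
tcp_pos: [0.5676, 0.057, 0.1642]
ee_rot: [[0.568, 0.822, -0.037], [0.355, -0.285, -0.89], [-0.743, 0.492, -0.454]]
wrist_force: [-0.4, -0.8, -0.5]
gripper_width: 0.752
```

Request:
{"api": "play_rows", "payload": {"commands": [{"fingers": -0.5, "tx": 0, "ty": 0, "tz": 0, "ax": 0, "ay": 0, "az": 0}, {"fingers": -0.5, "tx": 0, "ty": 0, "tz": 0, "ax": 0, "ay": 0, "az": 0}]}}

```text
time_s: 22.35
tcp_pos: [0.5688, 0.057, 0.1652]
ee_rot: [[0.567, 0.823, -0.03], [0.355, -0.278, -0.892], [-0.743, 0.495, -0.45]]
wrist_force: [0.7, -0.7, -0.0]
gripper_width: 0.753
```

```bash
python3 -c "
from tabm import *
plung(('wrist',))
show(kp(.06,26,-99),kp(.03,26,-99),kp(.003,26,-99))"
```

```text
wrist [([-21.1, 78.7], 171, [236.9, 159.2]), ([-10.4, 61.0], 25, [249.4, 176.9])] dy(mm) 17.6
22.4 [  10.   12.  -24.  -45.  -21. -162.] [1.2 0.9 1.1] [-0.84  1.06 -0.02] 0.747
{'tx': -0.0005, 'ty': -0.0017, 'tz': 0.0007, 'ax': 0.0007, 'ay': -0.0005, 'az': -0.0005} [9.8, 11.5, -23.7, -45.1, -20.9, -162.3] True rot 0.2
{'tx': 0.036, 'ty': -0.0, 'tz': 0.0175, 'ax': 0.0, 'ay': 0.0, 'az': 0.0} [7.5, 15.3, -21.8, -50.6, -21.0, -155.0] True rot 0.0
{'tx': 0.0324, 'ty': 0.0, 'tz': 0.0158, 'ax': 0.0, 'ay': 0.0, 'az': 0.0} [5.6, 18.6, -20.1, -55.3, -21.2, -148.7] True rot 0.0
```

Well aligned. Descend and close.

Request:
{"api": "play_rows", "payload": {"commands": [{"fingers": -0.5, "tx": 0.036, "ty": -0.0017, "tz": 0.018, "ax": 0, "ay": 0, "az": 0}, {"fingers": -0.5, "tx": 0.068, "ty": -0.0017, "tz": 0.034, "ax": 0, "ay": 0, "az": 0}, {"fingers": -0.5, "tx": 0.068, "ty": -0.0017, "tz": 0.034, "ax": 0, "ay": 0, "az": 0}, {"fingers": 0.3, "tx": 0.068, "ty": -0.0017, "tz": 0.034, "ax": 0, "ay": 0, "az": 0}, {"fingers": 1, "tx": 0.068, "ty": -0.0017, "tz": 0.034, "ax": 0, "ay": 0, "az": 0}]}}

```text
time_s: 22.82
tcp_pos: [0.5966, 0.0528, 0.1164]
ee_rot: [[0.569, 0.822, -0.03], [0.355, -0.279, -0.892], [-0.742, 0.497, -0.451]]
wrist_force: [-0.8, 0.2, -0.1]
gripper_width: 0.668
```

Request:
{"api": "play_rows", "payload": {"commands": [{"fingers": 1, "tx": 0, "ty": 0, "tz": 0, "ax": 0, "ay": 0, "az": 0}, {"fingers": 1, "tx": 0, "ty": 0, "tz": 0, "ax": 0, "ay": 0, "az": 0}, {"fingers": 1, "tx": 0, "ty": 0, "tz": 0, "ax": 0, "ay": 0, "az": 0}, {"fingers": 1, "tx": 0, "ty": 0, "tz": 0, "ax": 0, "ay": 0, "az": 0}, {"fingers": 1, "tx": 0, "ty": 0, "tz": 0, "ax": 0, "ay": 0, "az": 0}]}}

```text
time_s: 23.23
tcp_pos: [0.5963, 0.0534, 0.117]
ee_rot: [[0.569, 0.822, -0.03], [0.356, -0.279, -0.892], [-0.741, 0.497, -0.452]]
wrist_force: [-2.8, 0.6, 4.1]
gripper_width: 0.37
```

```bash
python3 -c "
from tabm import *
plung(('wrist',))
show(*[kp(.003,26,k) for k in(-99,-70,-41,-14)])"
```

```text
wrist [([-21.1, 79.1], 299, [233.2, 140.7]), ([-10.5, 61.4], 40, [248.9, 163.2])] dy(mm) 17.8
23.2833 [   5.   18.  -20.  -56.  -21. -148.] [-4.8 -0.2  5.2] [-0.4   1.14  0.42] 0.37
{'tx': 0.0009, 'ty': -0.0008, 'tz': 0.0016, 'ax': 0.0004, 'ay': -0.0011, 'az': -0.0011} [5.6, 18.6, -20.1, -55.3, -21.2, -148.7] True rot 0.3
{'tx': 0.0, 'ty': 0.0, 'tz': 0.0, 'ax': -0.1448, 'ay': 0.0, 'az': -0.0706} [9.5, 20.2, -17.3, -35.3, -30.6, -144.1] True rot 29.0
{'tx': 0.0, 'ty': 0.0, 'tz': 0.0, 'ax': -0.1448, 'ay': 0.0, 'az': -0.0706} [14.0, 22.2, -15.1, -19.0, -38.8, -135.5] True rot 29.0
{'tx': 0.0, 'ty': 0.0, 'tz': 0.0, 'ax': -0.1348, 'ay': -0.0, 'az': -0.0658} [18.9, 23.9, -15.3, -4.7, -43.9, -126.4] True rot 27.0
```

Request:
{"api": "play_rows", "payload": {"commands": [{"fingers": 1, "tx": 0, "ty": 0, "tz": 0, "ax": -0.1448, "ay": 0, "az": -0.0706}, {"fingers": 1, "tx": 0, "ty": 0, "tz": 0, "ax": -0.1448, "ay": 0, "az": -0.0706}, {"fingers": 1, "tx": 0, "ty": 0, "tz": 0, "ax": -0.1448, "ay": 0, "az": -0.0706}, {"fingers": 1, "tx": 0, "ty": 0, "tz": 0, "ax": -0.1448, "ay": 0, "az": -0.0706}, {"fingers": 1, "tx": 0, "ty": 0, "tz": 0, "ax": -0.1448, "ay": 0, "az": -0.0706}]}}

```text
time_s: 23.7
tcp_pos: [0.5959, 0.0534, 0.1166]
ee_rot: [[0.375, 0.852, 0.364], [0.363, 0.227, -0.904], [-0.853, 0.471, -0.224]]
wrist_force: [-6.5, -1.3, 7.4]
gripper_width: 0.372
```

Request:
{"api": "play_rows", "payload": {"commands": [{"fingers": 1, "tx": 0, "ty": 0, "tz": 0, "ax": -0.1448, "ay": 0, "az": -0.0706}, {"fingers": 1, "tx": 0, "ty": 0, "tz": 0, "ax": -0.1448, "ay": 0, "az": -0.0706}, {"fingers": 1, "tx": 0, "ty": 0, "tz": 0, "ax": -0.1448, "ay": 0, "az": -0.0706}, {"fingers": 1, "tx": 0, "ty": 0, "tz": 0, "ax": -0.1448, "ay": 0, "az": -0.0706}, {"fingers": 1, "tx": 0, "ty": 0, "tz": 0, "ax": -0.1448, "ay": 0, "az": -0.0706}]}}

```text
time_s: 24.12
tcp_pos: [0.5954, 0.0532, 0.1164]
ee_rot: [[0.201, 0.667, 0.718], [0.26, 0.67, -0.695], [-0.944, 0.327, -0.038]]
wrist_force: [-6.4, -3.4, 7.0]
gripper_width: 0.371
```

```bash
python3 -c "
from tabm import *
plung(('wrist',))
show(kp(.003,26,-41))"
```

```text
wrist [([-21.2, 91.2], 314, [345.0, 164.3]), ([-10.5, 61.1], 45, [321.9, 200.7])] dy(mm) 30.1
24.1667 [  14.   22.  -15.  -19.  -39. -135.] [-5.2 -2.6  6. ] [-0.43  1.23  0.54] 0.369
{'tx': 0.0011, 'ty': -0.0, 'tz': 0.0012, 'ax': 0.0015, 'ay': -0.0001, 'az': -0.0001} [14.0, 22.2, -15.1, -19.0, -38.8, -135.5] True rot 0.3
```

Request:
{"api": "play_rows", "payload": {"commands": [{"fingers": 1, "tx": 0, "ty": 0, "tz": 0, "ax": -0.1348, "ay": 0, "az": -0.0658}, {"fingers": 1, "tx": 0, "ty": 0, "tz": 0, "ax": -0.1348, "ay": 0, "az": -0.0658}, {"fingers": 1, "tx": 0, "ty": 0, "tz": 0, "ax": -0.1348, "ay": 0, "az": -0.0658}, {"fingers": 1, "tx": 0, "ty": 0, "tz": 0, "ax": -0.1348, "ay": 0, "az": -0.0658}, {"fingers": 1, "tx": 0, "ty": 0, "tz": 0, "ax": -0.1348, "ay": 0, "az": -0.0658}]}}

```text
time_s: 24.58
tcp_pos: [0.5951, 0.0528, 0.1162]
ee_rot: [[0.095, 0.343, 0.934], [0.091, 0.932, -0.352], [-0.991, 0.118, 0.057]]
wrist_force: [-5.1, -4.4, 7.3]
gripper_width: 0.372
```

```bash
python3 -c "
from tabm import *
plung(('wrist',))
show(kp(.003,26,-14))"
```

```text
wrist [([-21.0, 86.6], 459, [369.7, 217.6]), None] dy(mm) None
24.6333 [  19.   24.  -16.   -5.  -44. -126.] [-5.7 -1.6  5.8] [-0.31  1.18  0.24] 0.37
{'tx': 0.001, 'ty': 0.0003, 'tz': 0.0013, 'ax': 0.0008, 'ay': 0.0001, 'az': 0.0002} [18.9, 23.9, -15.3, -4.7, -43.9, -126.4] True rot 0.1
```

Request:
{"api": "play_rows", "payload": {"commands": [{"fingers": -0.5, "tx": 0, "ty": 0, "tz": 0, "ax": 0, "ay": 0, "az": 0}, {"fingers": -0.5, "tx": 0, "ty": 0, "tz": 0, "ax": 0, "ay": 0, "az": 0}, {"fingers": -0.5, "tx": 0, "ty": 0, "tz": 0, "ax": 0, "ay": 0, "az": 0}, {"fingers": -0.5, "tx": 0, "ty": 0, "tz": 0, "ax": 0, "ay": 0, "az": 0}]}}

```text
time_s: 24.97
tcp_pos: [0.5969, 0.053, 0.116]
ee_rot: [[0.1, 0.348, 0.932], [0.094, 0.929, -0.357], [-0.99, 0.124, 0.06]]
wrist_force: [0.7, -0.0, -0.2]
gripper_width: 0.59
```

```bash
python3 -c "
from tabm import *
plung(('wrist',))
show(kp(.07,26,-14),(d2w([-.16,0,.25]),knobR(26,-14)))"
```

```text
wrist [([-21.0, 85.7], 456, [367.3, 215.0]), ([-10.6, 61.2], 50, [336.0, 235.5])] dy(mm) 24.5
25.0167 [  19.   24.  -15.   -5.  -44. -126.] [ 0.   0.4 -0.3] [-0.2   0.   -0.03] 0.635
{'tx': -0.08, 'ty': -0.0005, 'tz': -0.0397, 'ax': -0.0, 'ay': 0.0011, 'az': -0.0009} [20.6, 17.2, -16.3, -4.0, -49.5, -128.9] True rot 0.3
{'tx': -0.1101, 'ty': -0.0104, 'tz': -0.1063, 'ax': 0.0, 'ay': 0.0, 'az': 0.0} [26.3, 4.7, -20.9, -2.8, -57.2, -135.7] True rot 0.0
```

In a dip (24.5, locked). Retreat along the spindle and back.

Request:
{"api": "play_rows", "payload": {"commands": [{"fingers": -0.5, "tx": -0.04, "ty": 0, "tz": -0.02, "ax": 0, "ay": 0, "az": 0}, {"fingers": -0.5, "tx": -0.08, "ty": 0, "tz": -0.04, "ax": 0, "ay": 0, "az": 0}, {"fingers": -0.5, "tx": -0.08, "ty": 0, "tz": -0.04, "ax": 0, "ay": 0, "az": 0}]}}

```text
time_s: 25.27
tcp_pos: [0.5637, 0.0586, 0.1792]
ee_rot: [[0.108, 0.346, 0.932], [0.096, 0.93, -0.356], [-0.989, 0.128, 0.067]]
wrist_force: [0.9, 0.1, 0.4]
gripper_width: 0.737
```

Request:
{"api": "play_rows", "payload": {"commands": [{"fingers": -0.5, "tx": -0.11, "ty": -0.01, "tz": -0.106, "ax": 0, "ay": 0, "az": 0}, {"fingers": -0.5, "tx": -0.11, "ty": -0.01, "tz": -0.106, "ax": 0, "ay": 0, "az": 0}, {"fingers": -0.5, "tx": -0.11, "ty": -0.01, "tz": -0.106, "ax": 0, "ay": 0, "az": 0}, {"fingers": -0.5, "tx": -0.11, "ty": -0.01, "tz": -0.106, "ax": 0, "ay": 0, "az": 0}, {"fingers": -0.5, "tx": -0.11, "ty": -0.01, "tz": -0.106, "ax": 0, "ay": 0, "az": 0}]}}

```text
time_s: 25.68
tcp_pos: [0.4778, 0.0721, 0.2517]
ee_rot: [[0.104, 0.347, 0.932], [0.097, 0.929, -0.356], [-0.99, 0.127, 0.063]]
wrist_force: [-0.5, 0.0, -0.1]
gripper_width: 0.751
```

```bash
python3 -c "
from tabm import *
from station import spotter
plung(('wrist','top'));tabm()
p=viewer.capture('top')
for o in ('cup','spice_jar','white_mug','tablet'): print(o,[(x['uv'],round(x['score'],2)) for x in spotter.find_in(o,p)[:1]])
p=viewer.capture('wrist')
cv2.imwrite('pics/f.png',cv2.resize(p['image'][:,:,::-1],(800,600)))"
```

```text
wrist [None, None] dy(mm) None
top [([-18.6, 84.7], 32, [223.6, 194.1]), ([-8.8, 61.1], 4, [234.5, 191.5])] dy(mm) 23.6
tcp in disp mm [-160.3    0.5  249.4] F disp [ 0.9 -0.  -0.7]
wrist orange 136 [ -1.2 125.4]
top orange 179 [  6.3 109.5]
cup [([327.2, 224.4], 0.69)]
spice_jar [([243.8, 148.8], 0.57)]
white_mug [([165.4, 191.9], 0.78)]
tablet []
```

View pics/f.png

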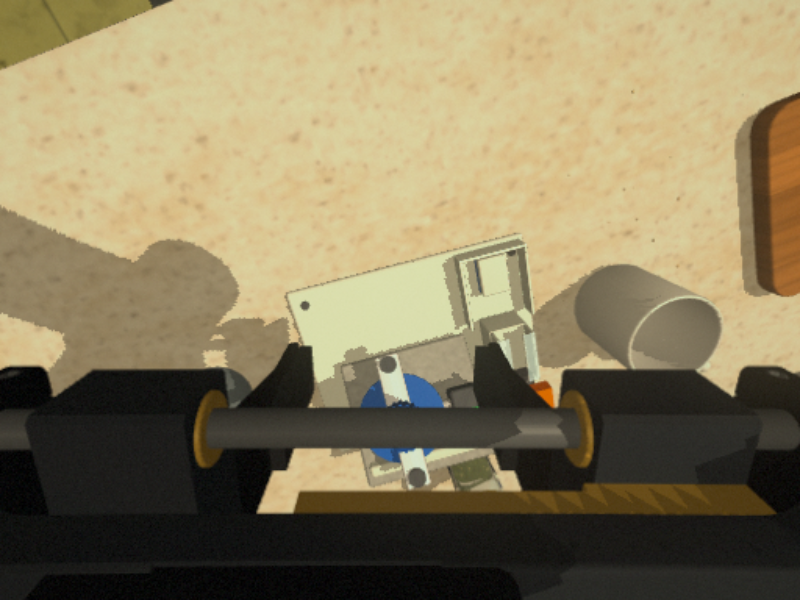

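```bash
python3 -c "
from go import *
from station import viewer
p=viewer.capture('top');b=cv2.resize(p['image'][:,:,::-1],(800,600),interpolation=cv2.INTER_CUBIC);a=cv2.imread('pics/top0.png')
o=np.vstack([i[200:420,200:600] for i in(a,b)]);cv2.imwrite('pics/cmp.png',cv2.resize(o,(545,600)))"
```

```text
(no output)
```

View pics/cmp.png

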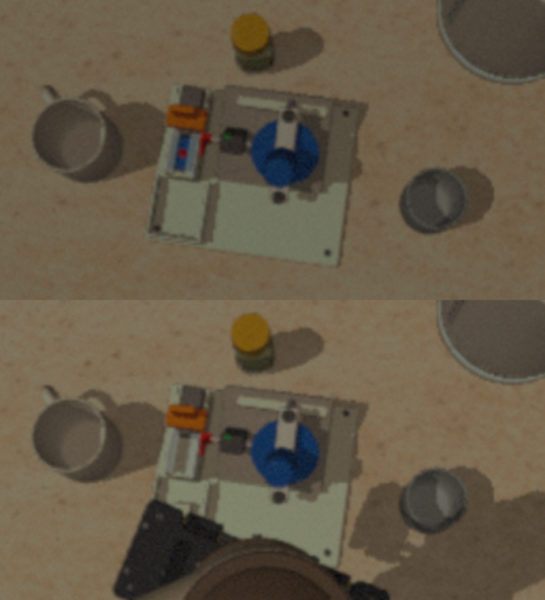

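The before and after halves match: mug, jar and cup have not moved, the slide is back, and the pocket is empty. I'm handing in.

```bash
python3 -c "
from station import job
print(job.finish_job())"
```

```text
the job is handed in; nothing more can be done
None
```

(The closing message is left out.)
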